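Set the height stops with the setting block

TASK

Draw the setting block out from under the stack of stage plates, leaving the plates stacked in their rack, and use it to set every height stop on the bench in turn, from left to right as the robot sees them: with the block flat on the bench under the stop's screw, turn the screw down with the driver (never turn it by hand) until the block just drags under its spring tip. When all are set, leave the block lying flat on the blue felt mat and the driver standing in its stand, and neither shift the stops nor disturb anything else.

Things in the scene. Friction and masses are not known exactly. Their poses are not given: they have to be found in the camera images.
- block: The setting block: a plain ground-steel bar 130 long (its x), 36 wide (y), 12 thick (z), 0.18 kg. Origin at the centre of its underside. At the start it lies flat on the bench under the stack of plates, with its -x end sticking out about 47 mm through the gap in the rack's near wall.
- rack: Fixed grey rack without a floor, walls 6 thick around an inside of 100 (x) by 106 (y), standing on the bench; side and far walls 30 high, near (-x) wall 40 high with a 50 mm wide gap in its middle, which the setting block passes through along x. Origin on the bench at the centre of the inside.
- plate1: Dark stage insert plate with a round glass window, 90 (x) by 100 (y) by 8 thick, 0.12 kg, number 1 from the bottom of the stack in the rack. Origin at the centre of its underside, at the start 12 mm above the bench; once the block is out it drops to 0 mm.
- plate2: Dark stage insert plate with a round glass window, 90 (x) by 100 (y) by 8 thick, 0.12 kg, number 2 from the bottom of the stack in the rack. Origin at the centre of its underside, at the start 20 mm above the bench; once the block is out it drops to 8 mm.
- plate3: Dark stage insert plate with a round glass window, 90 (x) by 100 (y) by 8 thick, 0.12 kg, number 3 from the bottom of the stack in the rack. Origin at the centre of its underside, at the start 28 mm above the bench; once the block is out it drops to 16 mm.
- stop_l: The left stop (left is +y; may be absent), a 3 kg stand: upright screw in an arm (36 wide, 46 to 60 mm up) from a column (36 by 20, 60 high) on its +y side. Flat foot 16 high: a part 80 (x) by 35 under the column, both starting 43 mm from the screw axis, and a leg across, 40 to 70 mm on the +x side of the screw. Origin on the bench on the screw axis. The block goes in along x from the -x side.
- screw_l (a joint): Turn of the left stop's screw in rad, 0 to 10, growing clockwise seen from above. Clockwise lowers the screw 10 mm per turn (1.592 mm per rad): with nothing under it, the lowest point of its tip is 22 mm - 1.592 mm x value above the bench. It stays where it is left (about 0.06 N m of friction).
- head_l (a point): Top of the left stop's screw: centre of the floor of the cross slot in the brass head, 72 mm above the lowest point of the unpressed tip; moves with the screw. Two slots 6 wide and 8 deep cross at right angles, along this point's x and y axes, open at their ends; they are cut in a 28 mm square head on a disc 40 in diameter.
- tip_l: Round-nosed spring tip, 10 in diameter, at the foot of the left stop's screw. Origin at its lowest point. It gives way upwards into the screw by up to 6 mm, 1.5 N per mm. The block just drags when it presses the tip back by up to about 2 mm, about 1 mm being ideal.
- stop_m: The middle stop (left is +y; may be absent), a 3 kg stand: upright screw in an arm (36 wide, 46 to 60 mm up) from a column (36 by 20, 60 high) on its +y side. Flat foot 16 high: a part 80 (x) by 35 under the column, both starting 43 mm from the screw axis, and a leg across, 40 to 70 mm on the +x side of the screw. Origin on the bench on the screw axis. The block goes in along x from the -x side.
- screw_m (a joint): Turn of the middle stop's screw in rad, 0 to 10, growing clockwise seen from above. Clockwise lowers the screw 10 mm per turn (1.592 mm per rad): with nothing under it, the lowest point of its tip is 22 mm - 1.592 mm x value above the bench. It stays where it is left (about 0.06 N m of friction).
- head_m (a point): Top of the middle stop's screw: centre of the floor of the cross slot in the brass head, 72 mm above the lowest point of the unpressed tip; moves with the screw. Two slots 6 wide and 8 deep cross at right angles, along this point's x and y axes, open at their ends; they are cut in a 28 mm square head on a disc 40 in diameter.
- tip_m: Round-nosed spring tip, 10 in diameter, at the foot of the middle stop's screw. Origin at its lowest point. It gives way upwards into the screw by up to 6 mm, 1.5 N per mm. The block just drags when it presses the tip back by up to about 2 mm, about 1 mm being ideal.
- stop_r: The right stop (left is +y; may be absent), a 3 kg stand: upright screw in an arm (36 wide, 46 to 60 mm up) from a column (36 by 20, 60 high) on its -y side. Flat foot 16 high: a part 80 (x) by 35 under the column, both starting 43 mm from the screw axis, and a leg across, 40 to 70 mm on the +x side of the screw. Origin on the bench on the screw axis. The block goes in along x from the -x side.
- screw_r (a joint): Turn of the right stop's screw in rad, 0 to 10, growing clockwise seen from above. Clockwise lowers the screw 10 mm per turn (1.592 mm per rad): with nothing under it, the lowest point of its tip is 22 mm - 1.592 mm x value above the bench. It stays where it is left (about 0.06 N m of friction).
- head_r (a point): Top of the right stop's screw: centre of the floor of the cross slot in the brass head, 72 mm above the lowest point of the unpressed tip; moves with the screw. Two slots 6 wide and 8 deep cross at right angles, along this point's x and y axes, open at their ends; they are cut in a 28 mm square head on a disc 40 in diameter.
- tip_r: Round-nosed spring tip, 10 in diameter, at the foot of the right stop's screw. Origin at its lowest point. It gives way upwards into the screw by up to 6 mm, 1.5 N per mm. The block just drags when it presses the tip back by up to about 2 mm, about 1 mm being ideal.
- driver: The driver, standing upright, blade down, in its stand, 132 high overall, 0.12 kg. Origin at the lower end of the blade; z up the handle. Blade 20 wide (along x), 3.5 thick (along y), thinned to 18 by 2 in its lowest 3 mm; shaft 12 in diameter; square collar 42 by 42 from 58 to 62 mm; black handle 30 (x) by 24 (y) from 62 to 132 mm above the blade's end.
- stand: Fixed black driver stand 60 by 60, 66 high, with a 27 mm square hole right through its middle. Origin at the centre of its underside. The driver hangs in it by its collar, the blade's end 8 mm above the bench.
- mat: Thin blue felt mat, 160 (x) by 120 (y), flush with the bench, fixed. Origin at its centre.
- oil: Bystander: small amber bottle, 32 in diameter, 62 high. Origin at the centre of its underside.
- tipbox: Bystander: grey box with a clear lid, 85 by 120, 66 high. Origin at the centre of its underside.
- wipes: Bystander: cardboard box of wipes, 110 by 110, 80 high. Origin at the centre of its underside.

How it is judged:
By the outcome, as a careful person would: the job done as asked, in the order asked, and still so for the second after the job is handed in, with the robot touching nothing.
Of stop_l, stop_m, stop_r only 2 to 3 are there at a start; the rules pass over those that are not, and their reading is None.
At some moment in a run one of block may be knocked a few centimetres aside while the robot is not near it.
It also fails if it takes over 210 s, if anything falls off the work surface, if the arm or the gripper's body presses on something with over 40 N, if the wrist force passes 120 N, or if a joint passes its speed limit or range.

ROBOT

A 6-joint arm with a two-finger parallel gripper is mounted at the origin on the work surface. World frame = base frame: x ahead of the robot, y to its left, z up, the work surface at z = 0. Lengths are in m, angles in rad, forces in N, time in s.
With the tool pointing down it reaches from about 0.25 to 0.725 m from the base axis. Payload 9.7 kg.
Tool frame: the origin (TCP) lies between the finger pads; the fingertips stand 25 mm ahead of it and the grasp point (between the pads) lies 6 mm ahead of it; z points along the fingers, y is the line along which they close (so a half turn about z gives the same grasp; the last joint's range is limited). The gripper opens to 85 mm and grips with 20 to 120 N. Pads are 22 mm wide; open, the fingers measure 114 mm over their backs; the gripper's body (76 mm by 85 mm) begins 54 mm behind the grasp point. The pads swing forward as they close: fully open they stand 13 mm farther back than shut.
Start: joints at [-1.29, 0.087, 0.176, 1.66, 0, 1.571], TCP at [0.152, -0.528, 0.256] pointing down, gripper open.
Joint ranges: [-3.13, 3.13], [-0.85, 1.81], [-1.15, 1.24], [-2.2, 2.28], [-1.44, 1.52], [-3.14, 3.14]. Speed limits (rad/s): [2.22, 2.22, 2.57, 3.14, 3.14, 3.14].

INTERFACE

Orientations are given as a rotation vector (axis times angle).
In Python, from plant import env gives the robot as it stands.
- The arm moves only by the shell command python3 shift.py 'ROWS'. ROWS is one flat JSON list of numbers that holds 1 to 10 rows one after another, with no inner brackets; each row has 7 numbers: the opening from 0.0 (shut) to 1.0 (fully open), then dx, dy, dz in mm, then a rotation vector rx, ry, rz in units of 0.25 rad; each row is the pose to reach, as a shift and turn from the pose commanded when the command began, along the tool's axes at that moment; what a row does not reach only later rows make up. A row lasts 1/8 s, in which the tool goes at most 0.0625 m and 0.188 rad, less where a joint would pass 70% of its speed; a pose out of reach is approached as far as the arm can. The fingers move at their own pace and stop on an object; the grip force is fixed at half the most. Time passes only in rows, so rows that do not move let the fingers close. It prints the time, the measured TCP pose, the force, the opening and the grip force at its end. Input that does not fit is refused with a message, and nothing moves.
- env.observe(): the state, without advancing time (a new reading comes with each control period).
- env.read_camera(name): name is "scene" or "top" or "wrist"; returns a dict with "img" (420x560x3 uint8, blue, green, red), "fov_y" (degrees; the focal length in pixels is half the picture's height over the tangent of half this angle, whatever the lens; pixels are square), "cx", "cy" (the principal point, pixels), "extrinsics" (4x4, takes a point from camera to world coordinates). Camera axes: x right, y down, z forward; pixel columns grow to the right and rows downward; lengths in m; the calibration is good to about 2 mm. A picture is of the moment at which its call begins. There is no depth.
- env.finish_job(): hands the job in; it is judged then, once.
The state is a dict: "time_s": time; "joint_pos": joint angles; "joint_velocities": joint speeds; "tau": joint torques, N m; "position": TCP position; "ee_rot": TCP orientation; "force": force on the tool from outside, world axes, zero at the start; "torque": the same for the moment, N m; "width": opening from 0.0 (shut) to 1.0 (fully open); "grasp_force": force on a finger pad.
Only numpy, scipy, OpenCV 4.12 (cv2) and the standard library are available. Lean on these libraries where they do the work, as an engineer would, in place of code of your own. Each camera call takes 0.05 s, during which the arm holds its last target. There are 200 camera calls.

## Working session

There is one attempt and no reset: what is moved stays moved. The work goes in short steps, Python scripts to look and compute and a shell command to move; the robot and the scene stay as the last step left them, time stands still between calls to the robot, and variables do not carry over. Pictures are saved under pics/ and viewed, at most 14 in all, crops included, and the job is handed in when it is done.

```bash
ls; mkdir -p pics
python3 - <<'E'
from plant import env
import cv2, numpy as np
print(env.observe())
for n in ["scene","top","wrist"]:
    c=env.read_camera(n); cv2.imwrite(f"pics/{n}0.png",c["img"]); print(n,c["fov_y"],c["cx"],c["cy"],np.round(c["extrinsics"],4).tolist())
a=cv2.imread("pics/top0.png"); 
cv2.imwrite("pics/top0b.png",cv2.resize(a,(800,600),interpolation=cv2.INTER_CUBIC))
E
```

```text
pics
plant.py
shift.py
{'time_s': 0.0, 'joint_pos': array([-1.28998669e+00,  8.74510069e-02,  1.75109969e-01,  1.65978722e+00,
        2.23879084e-05,  1.57083881e+00]), 'joint_velocities': array([ 0.00065757, -0.00276811,  0.0003447 , -0.00061018,  0.00137396,
        0.00116618]), 'tau': array([ 9.51065740e-04, -5.20396364e+01,  4.64801073e+01,  1.65152270e-02,
        2.10081871e-04,  1.98683028e-05]), 'position': array([ 0.1523738 , -0.5282639 ,  0.25557563]), 'ee_rot': array([-3.10937796e+00, -4.39395833e-01,  2.57905186e-04]), 'force': array([-0.19141909, -0.00587927, -0.08300017]), 'torque': array([-0.03816544, -0.0486271 , -0.03485797]), 'grasp_force': 0.0, 'width': 0.9999981063126908}
scene 42.47453552594993 288.8382546010786 203.32105839132834 [[0.2633, 0.6927, -0.6714, 1.4866], [0.9645, -0.1737, 0.199, -0.2155], [0.0212, -0.7, -0.7139, 1.005], [0.0, 0.0, 0.0, 1.0]]
top 44.1495370071136 280.34258063196916 212.6271618517421 [[0.0284, -0.9917, 0.1256, 0.4351], [-0.9996, -0.0271, 0.0126, 0.0552], [-0.0091, -0.1259, -0.992, 1.3932], [0.0, 0.0, 0.0, 1.0]]
wrist 71.41914086613015 281.72412059382594 210.84084681266575 [[0.2781, -0.9102, -0.3069, 0.2308], [-0.9606, -0.2638, -0.088, -0.5065], [-0.0009, 0.3193, -0.9477, 0.3733], [0.0, 0.0, 0.0, 1.0]]
```
View pics/top0b.png

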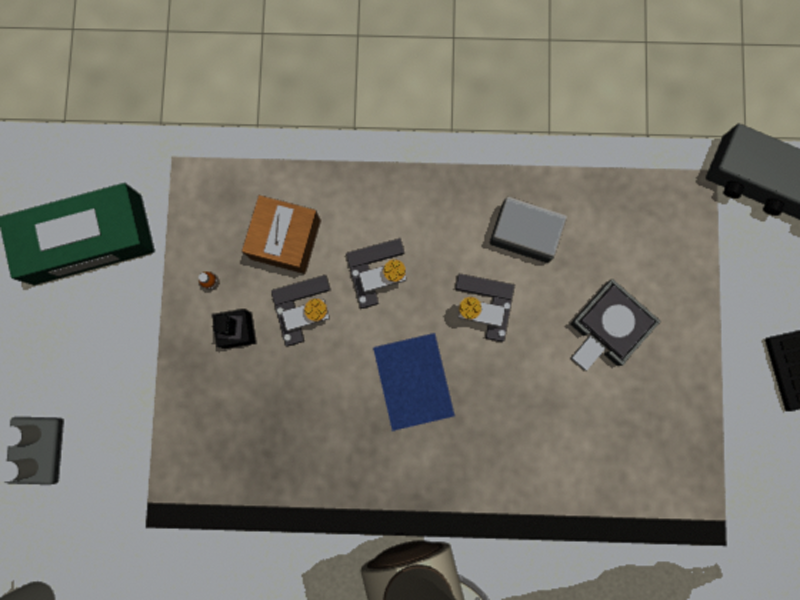

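View pics/scene0.png

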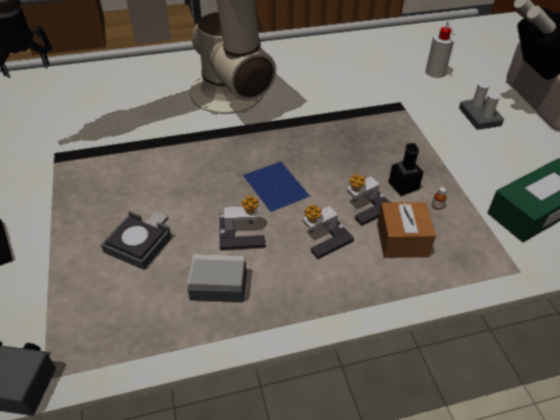

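Create h.py:
```python
import numpy as np, cv2
from scipy.spatial.transform import Rotation as R
from plant import env
def K(c):
    f=c["img"].shape[0]/2/np.tan(np.radians(c["fov_y"])/2); return np.array([[f,0,c["cx"]],[0,f,c["cy"]],[0,0,1]])
def ray(c,uv):
    d=c["extrinsics"][:3,:3]@np.linalg.inv(K(c))@np.array([uv[0],uv[1],1.]); return c["extrinsics"][:3,3],d
def atz(c,uv,z):
    o,d=ray(c,uv); return o+d*(z-o[2])/d[2]
def proj(c,p):
    E=np.linalg.inv(c["extrinsics"]); q=K(c)@(E[:3,:3]@np.asarray(p)+E[:3,3]); return q[:2]/q[2]
def tri(rays):
    A=0;b=0
    for o,d in rays:
        d=d/np.linalg.norm(d); P=np.eye(3)-np.outer(d,d); A=A+P; b=b+P@o
    return np.linalg.solve(A,b)
def pose():
    s=env.observe(); return s["position"],R.from_rotvec(s["ee_rot"])
def yaw(r): x=r.as_matrix()[:,0]; return np.arctan2(x[1],x[0])
def go(p,psi=None):
    """shift in tool axes and turn to reach TCP p, tool down with x-axis heading psi"""
    P,r=pose(); d=r.inv().apply(np.asarray(p)-P)
    psi=yaw(r) if psi is None else psi
    t=R.from_euler('z',psi)*R.from_euler('x',np.pi)
    rv=(r.inv()*t).as_rotvec()
    print("shift",np.round(d,4),"rot",np.round(rv,4),"yaw",round(float(yaw(r)),3))
def shot(n,name,scale=1,crop=None):
    c=env.read_camera(n); im=c["img"]
    np.save(f"pics/{name}.npy",c,allow_pickle=True); 
    if crop: x0,y0,x1,y1=crop; im=im[y0:y1,x0:x1]
    cv2.imwrite(f"pics/{name}.png",cv2.resize(im,None,fx=scale,fy=scale,interpolation=cv2.INTER_CUBIC)); return c
def load(name): return np.load(f"pics/{name}.npy",allow_pickle=True).item()
```

Run:
```python
from h import *
c=shot("top","top1",4,(180,140,380,280)); s=600/420
for n,p,z in [("headL",(315,309),.1),("headM",(395,270),.1),("headR",(470,307),.1),("driver",(230,323),.14),("stand",(234,328),.066),("glass",(619,321),.036),("blockend",(579,357),.012),("mat",(414,382),0),("oil",(207,280),.06)]:
    print(n,np.round(atz(c,np.array(p)/s,z),3))
```

```text
headL [0.585 0.222 0.1  ]
headM [0.659 0.083 0.1  ]
headR [ 0.596 -0.051  0.1  ]
driver [0.553 0.361 0.14 ]
stand [0.551 0.371 0.066]
glass [ 0.586 -0.33   0.036]
blockend [ 0.519 -0.262  0.012]
mat [0.464 0.043 0.   ]
oil [0.638 0.427 0.06 ]
```

View pics/top1.png

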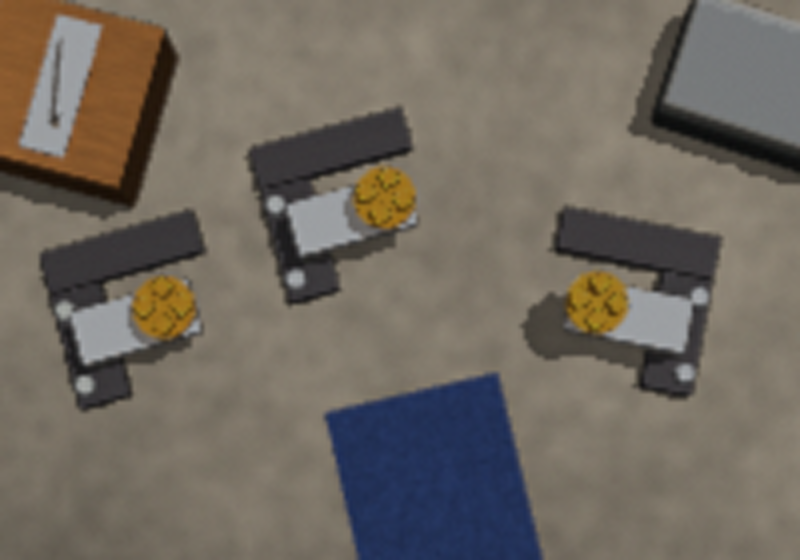

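Run:
```python
from h import *
go((.50,-.243,.25),-.785)
```

```text
shift [ 0.4131 -0.1778  0.006 ] rot [-8.0000e-04  4.0000e-04  1.0658e+00] yaw 0.281
```

The manual's scale: shifts go in mm and turns go in units of 0.25 rad. Converting my numbers, 0.413 m is 413, -0.178 m is -178, 1.066 rad is 4.264.

```bash
python3 shift.py '[1,413,-178,6,0,0,4.264,1,413,-178,6,0,0,4.264,1,413,-178,6,0,0,4.264,1,413,-178,6,0,0,4.264,1,413,-178,6,0,0,4.264,1,413,-178,6,0,0,4.264,1,413,-178,6,0,0,4.264,1,413,-178,6,0,0,4.264,1,413,-178,6,0,0,4.264]'
python3 - <<'E'
from h import *
c=shot("wrist","w1",1.4)
E
```

```text
time_s: 1.32
position: [0.4186, -0.3361, 0.2503]
ee_rot: [-2.912, 1.06, -0.02]
force: [0.2, -0.3, -0.4]
width: 1.002
grasp_force: 0.0
```

View pics/w1.png

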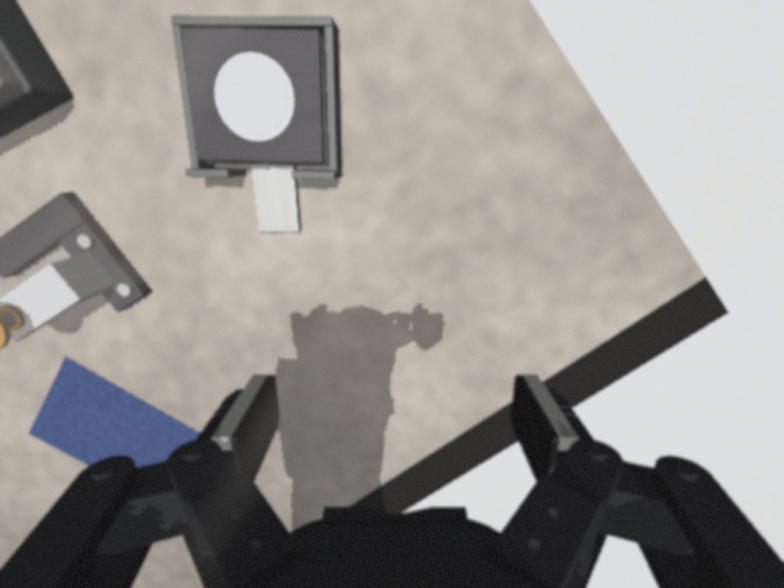

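Run:
```python
from h import *
c=load("w1")
P=[atz(c,np.array(p)/1.4,.012) for p in [(258,232),(299,231),(254,168),(297,170)]]
print(np.round(P,4).tolist())
e=(P[0]+P[1])/2; w=(P[2]+P[3])/2; d=w-e; print(e,np.arctan2(d[1],d[0]),np.linalg.norm(P[0]-P[1]))
u=d/np.linalg.norm(d); g=e+u*.018; print(g); go((g[0]-u[0]*.02,g[1]-u[1]*.02,.15),np.arctan2(d[1],d[0]))
```

```text
[[0.517, -0.2483, 0.012], [0.4942, -0.2773, 0.012], [0.5569, -0.285, 0.012], [0.5323, -0.312, 0.012]]
[ 0.5056048  -0.26277373  0.012     ] -0.7410126437441324 0.036844441837135145
[ 0.51888493 -0.27492437  0.012     ]
shift [ 0.0177 -0.1074  0.1051] rot [-0.0444  0.0032  0.0435] yaw -0.697
```

Scaled: -0.107 m is -107, 0.09 m is 90, -0.044 rad is -0.176.

```bash
python3 shift.py '[1,18,-107,90,-0.176,0.012,0.176,1,18,-107,90,-0.176,0.012,0.176,1,18,-107,90,-0.176,0.012,0.176,1,18,-107,90,-0.176,0.012,0.176]'
python3 - <<'E'
from h import *
c=shot("wrist","w2",1.4)
for z in (0,.012): print(proj(c,(.5056,-.2628,z))*1.4)
E
```

```text
time_s: 1.88
position: [0.4511, -0.3293, 0.1674]
ee_rot: [-2.937, 0.99, -0.018]
force: [-0.4, -0.3, -0.1]
width: 1.001
grasp_force: 0.0
[285.31402082 270.99162544]
[280.26174066 275.52018676]
```

View pics/w2.png

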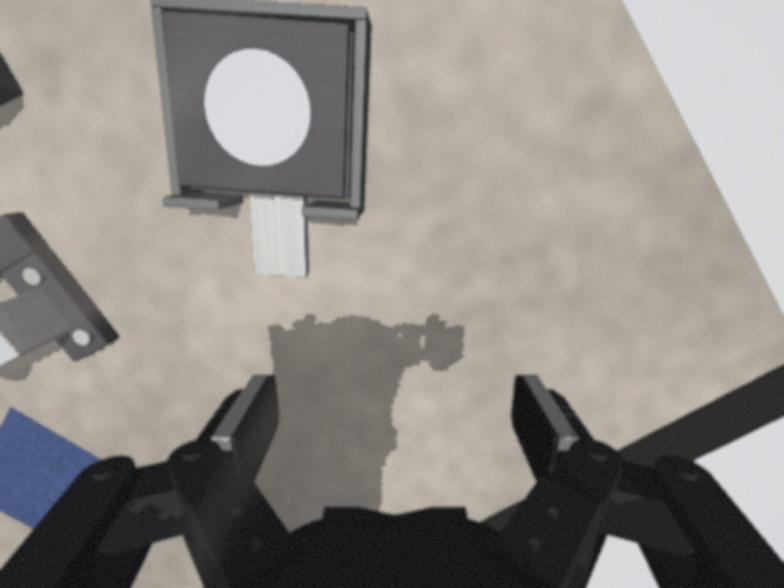

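Run:
```python
from h import *
a=load("w1");b=load("w2")
for p,q in [((258,232),(257,276)),((299,231),(307,275))]:
    print(tri([ray(a,np.array(p)/1.4),ray(b,np.array(q)/1.4)]))
P=[atz(b,np.array(p)/1.4,.012) for p in [(257,276),(307,275),(250,200),(303,200)]]
e=(P[0]+P[1])/2; w=(P[2]+P[3])/2; d=w-e; print(e,np.arctan2(d[1],d[0]),np.linalg.norm(P[0]-P[1]))
for i,j in((0,2),(1,3)): print(np.arctan2(*(P[j]-P[i])[[1,0]]))
G=[atz(b,np.array(p)/1.4,.036) for p in [(205,106),(311,106),(257,48),(258,166)]]; print(np.mean(G,0))
g=np.mean(G,0)-e; print("glass-e yaw",np.arctan2(g[1],g[0]))
s=env.observe();print(s["position"],s["joint_pos"])
go((e[0],e[1],.06),np.arctan2(d[1],d[0]))
```

```text
[ 0.5156769  -0.25181413  0.01883031]
[ 0.49434683 -0.27563935  0.00599356]
[ 0.50490826 -0.26375839  0.012     ] -0.6676760815917329 0.03567094990248363
-0.6687413198225921
-0.6665896474091203
[ 0.586927   -0.32965283  0.036     ]
glass-e yaw -0.6768149793194076
[ 0.45148125 -0.32907364  0.16724809] [-0.65024523  0.0940644   0.0112367   1.49019921  0.04384904  3.14077042]
shift [ 0.0033 -0.0795  0.1108] rot [-0.0438  0.0026  0.0182] yaw -0.649
```

Scaled: -0.08 m is -80, 0.06 m is 60, -1.57 rad is -6.28.

```bash
python3 shift.py '[1,0,0,0,0,0,-6.28,1,0,-40,20,-0.16,0.012,-6.28,1,0,-80,60,-0.16,0,-6.28,1,0,-80,60,-0.16,0,-6.28,1,0,-80,60,-0.16,0,-6.28,1,0,-80,60,-0.16,0,-6.28,1,0,-80,60,-0.16,0,-6.28,1,0,-80,60,-0.16,0,-6.28,1,0,-80,60,-0.16,0,-6.28]'
python3 - <<'E'
from h import *
go((.505,-.2637,.10),2.472)
E
```

```text
time_s: 3.05
position: [0.5014, -0.2637, 0.1127]
ee_rot: [2.799, 1.393, 0.043]
force: [0.6, 0.5, 0.5]
width: 0.997
grasp_force: 0.0
shift [0.002  0.0025 0.0128] rot [ 0.0344  0.0054 -1.5482] yaw 0.924
```

Scaled: 0.012 m is 12, 0.002 m is 2, -1.548 rad is -6.192.

```bash
python3 shift.py '[1,2,2,12,0.136,0.02,-6.192,1,2,2,12,0.136,0.02,-6.192,1,2,2,12,0.136,0.02,-6.192,1,2,2,12,0.136,0.02,-6.192,1,2,2,12,0.136,0.02,-6.192,1,2,2,12,0.136,0.02,-6.192,1,2,2,12,0.136,0.02,-6.192,1,2,2,12,0.136,0.02,-6.192,1,2,2,12,0.136,0.02,-6.192,1,2,2,12,0.136,0.02,-6.192]'
python3 - <<'E'
from h import *
c=shot("wrist","w3",1.4)
u=np.array([np.cos(-.672),np.sin(-.672)]); e=np.array([.505,-.2637])
for p in (0,.018,.047): print(proj(c,(*(e+u*p),.012))*1.4)
go((*(e+u*.018),.029),2.47)
E
```

```text
time_s: 4.3
position: [0.5045, -0.2633, 0.1005]
ee_rot: [1.039, 2.965, 0.0]
force: [-0.6, -0.2, -0.4]
width: 0.999
grasp_force: 0.0
[396.18807304 318.19982141]
[396.18050952 348.2837649 ]
[396.16909679 393.67794386]
shift [-0.0187  0.      0.0713] rot [ 0.     -0.0002 -0.0033] yaw 2.467
```

View pics/w3.png

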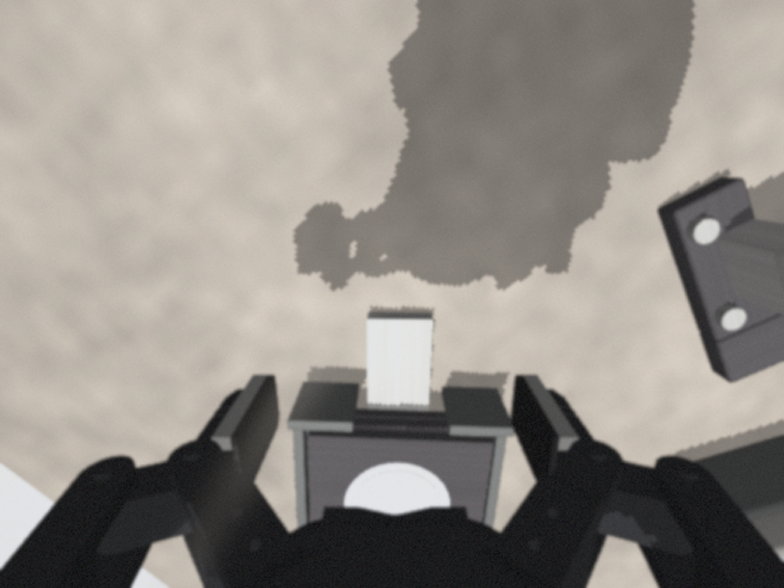

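```bash
python3 shift.py '[1,-15,2,30,0,0,0,1,-15,2,73.5,0,0,0,1,-15,2,73.5,0,0,0,1,-15,2,73.5,0,0,0,0.2,-15,2,73.5,0,0,0,0.2,-15,2,73.5,0,0,0,0.2,-15,2,73.5,0,0,0,0.2,-15,2,73.5,0,0,0,0.2,-15,2,73.5,0,0,0,0.2,-15,2,73.5,0,0,0]'
```

```text
time_s: 5.6
position: [0.5175, -0.2709, 0.0269]
ee_rot: [-1.038, -2.965, -0.0]
force: [-0.1, 0.6, 6.1]
width: 0.4
grasp_force: 60.4
```

```bash
python3 shift.py '[0.2,10,0,-0.5,0,0,0,0.2,25,0,-0.5,0,0,0,0.2,40,0,-0.5,0,0,0,0.2,55,0,-0.5,0,0,0,0.2,70,0,-0.5,0,0,0,0.2,85,0,-0.5,0,0,0,0.2,100,0,-0.5,0,0,0,0.2,115,0,-0.5,0,0,0,0.2,120,0,-10,0,0,0,0.2,120,0,-50,0,0,0]'
python3 - <<'E'
from h import *
c=shot("wrist","w4",1.4)
E
```

```text
time_s: 6.85
position: [0.4207, -0.1944, 0.0741]
ee_rot: [-1.035, -2.957, -0.002]
force: [0.6, 0.1, -1.4]
width: 0.399
grasp_force: 60.4
```

View pics/w4.png

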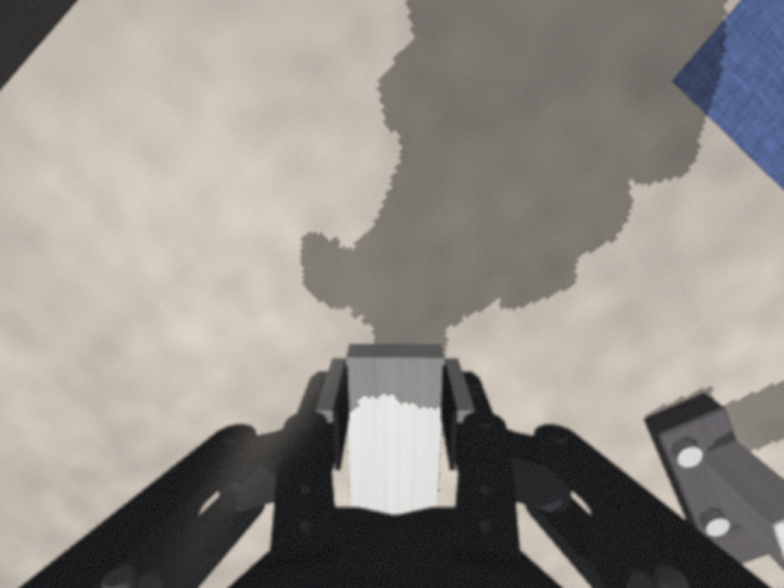

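Run:
```python
from h import *
t=load("top1"); s=shot("scene","s1")
def blobs(c):
    h=cv2.cvtColor(c["img"],cv2.COLOR_BGR2HSV); m=cv2.inRange(h,(12,150,120),(30,255,255))
    n,l,st,ce=cv2.connectedComponentsWithStats(m); return [(st[i,4],ce[i]) for i in range(1,n) if st[i,4]>60]
T=sorted(blobs(t),key=lambda b:b[1][0]); S=sorted(blobs(s),key=lambda b:-b[1][0])
print([(b[0],b[1].round(1)) for b in T],[(b[0],b[1].round(1)) for b in S])
for a,b in zip(T,S): print(np.round(tri([ray(t,a[1]),ray(s,b[1])]),4), np.round(atz(t,a[1],.097),4))
Y={'L':((193,211),(40,253)),'M':((401,107),(247,148)),'R':((720,236),(563,207))}
for k,(a,b) in Y.items():
    A,B=[atz(t,np.array(p)/4+[180,140],.016) for p in(a,b)]; d=B-A
    print(k,A.round(4),B.round(4),np.linalg.norm(d),"yaw",np.arctan2(d[1],d[0])-np.pi/2)
A,B,C=[atz(t,np.array(p)/4+[180,140],0) for p in((497,374),(328,413),(540,560))];d=B-A;print("mat",A,B,np.arctan2(d[1],d[0])-np.pi/2)
```

```text
[(np.int32(1169), array([194.7, 161.4])), (np.int32(158), array([220.5, 216.2])), (np.int32(145), array([275.9, 188.7])), (np.int32(153), array([329., 215.]))] [(np.int32(984), array([407.4, 219.7])), (np.int32(99), array([356.8, 179.8])), (np.int32(114), array([312.7, 211.1])), (np.int32(89), array([248.4, 201.7]))]
[0.7309 0.3    0.0739] [0.7253 0.2946 0.097 ]
[0.5872 0.2245 0.0892] [0.5859 0.2224 0.097 ]
[0.6622 0.0863 0.0879] [0.6601 0.0846 0.097 ]
[ 0.5974 -0.0519  0.0898] [ 0.5965 -0.0511  0.097 ]
L [0.6596 0.2146 0.016 ] [0.6282 0.3165 0.016 ] 0.10656393747429249 yaw 0.29892259704135515
M [0.7348 0.0765 0.016 ] [0.7037 0.1798 0.016 ] 0.10792296418511026 yaw 0.29162850835537846
R [ 0.6522 -0.1402  0.016 ] [ 0.669  -0.0345  0.016 ] 0.10703686738033476 yaw -0.15849213393400619
mat [0.55648099 0.00678186 0.        ] [0.52700961 0.11987503 0.        ] 0.25492420187451525
```

Run:
```python
from h import *
u=np.array([np.cos(.297),np.sin(.297)]);p=np.array([.5862,.2230])-.165*u
go((*p,.074),.297+np.pi)
```

```text
shift [0.2279 0.2926 0.0052] rot [-1.000e-04  2.000e-03 -9.701e-01] yaw 2.469
```

```bash
python3 shift.py '[0.2,40,50,5,0,0,-0.72,0.2,80,100,5,0,0.008,-1.44,0.2,120,150,5,0,0.008,-2.16,0.2,160,200,5,0,0.008,-2.88,0.2,200,250,5,0,0.008,-3.6,0.2,228,293,5,0,0.008,-3.88,0.2,228,293,5,0,0.008,-3.88,0.2,228,293,5,0,0.008,-3.88,0.2,228,293,5,0,0.008,-3.88]'
python3 - <<'E'
from h import *
c=shot("wrist","w5",1.4); t=shot("top","t2",4,(180,140,380,280))
u=np.array([np.cos(.297),np.sin(.297)]);p=np.array([.5862,.2230])-.165*u
go((*p,.0275),.297+np.pi)
E
```

```text
time_s: 8.07
position: [0.4276, 0.1742, 0.0709]
ee_rot: [0.461, -3.104, -0.002]
force: [-0.1, -0.5, -1.8]
width: 0.4
grasp_force: 60.8
shift [-0.0008  0.0003  0.0437] rot [ 0.002  -0.0031 -0.0025] yaw -2.847
```

View pics/t2.png

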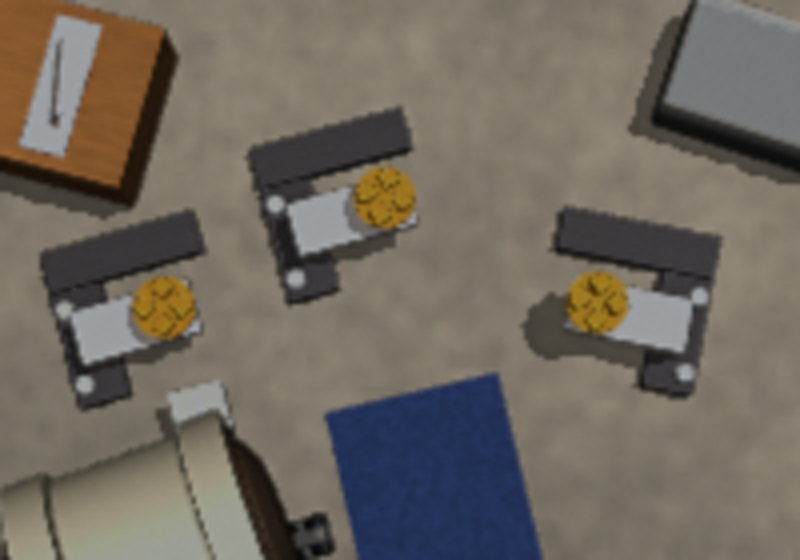

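Run:
```python
from h import *
t=load("t2"); A,B=[atz(t,np.array(p)/4+[180,140],.056) for p in((167,392),(224,381))]
print(A,B,np.linalg.norm(A-B)); 
u=np.array([np.cos(.297),np.sin(.297)]); v=np.array([-u[1],u[0]])
for q in (A,B,pose()[0]):
    r=q[:2]-[.5862,.223]; print(r@u,r@v)
```

```text
[0.53400996 0.22196039 0.056     ] [0.54216727 0.18531946 0.056     ] 0.03753798275208279
-0.05020934032354503 0.014279475528961283
-0.053132240229036155 -0.02314453822208024
-0.16570636687539186 -0.00033630453283622994
```

Scaled: -0.08 m is -80, -0.02 m is -20, -0.003 rad is -0.012.

```bash
python3 shift.py '[0.2,0,2,20,0.008,-0.012,0,0.2,0,2,43,0.008,-0.012,0,0.2,-20,2,43,0.008,-0.012,0,0.2,-40,2,43,0.008,-0.012,0,0.2,-60,2,43,0.008,-0.012,0,0.2,-80,2,43,0.008,-0.012,0,0.2,-80,2,43.5,0.008,-0.012,0,0.2,-80,2,43.5,0.008,-0.012,0]'
python3 - <<'E'
from h import *
s=env.observe();print(s["force"],s["position"])
c=shot("wrist","w6",1.4)
E
```

```text
time_s: 9.18
position: [0.5031, 0.1999, 0.0273]
ee_rot: [0.463, -3.107, 0.0]
force: [-0.6, 0.2, -2.5]
width: 0.399
grasp_force: 63.7
[-0.57163312  0.23616326 -2.46723089] [0.50306128 0.19988699 0.02730273]
```

View pics/w6.png

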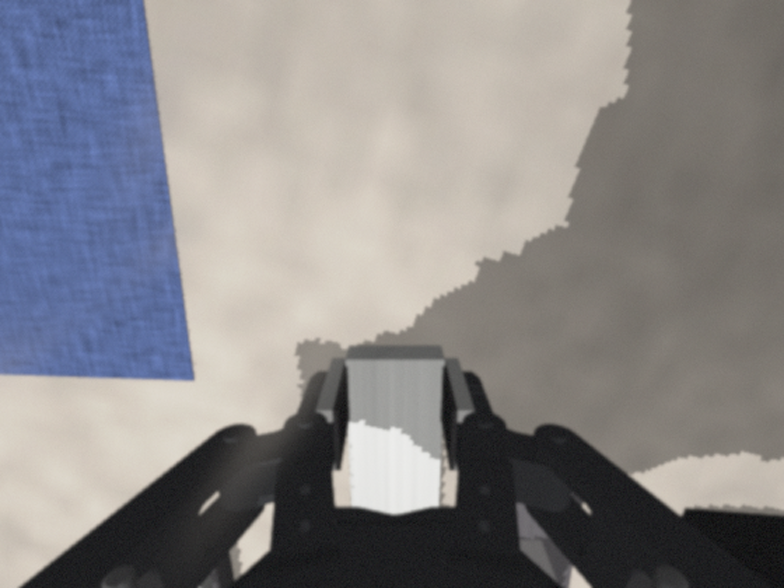

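Scaled: -0.22 m is -220, -0.18 m is -180.

```bash
python3 shift.py '[0.2,0,0,0.5,0,0,0,0.2,0,0,0.5,0,0,0,0.9,0,0,0.5,0,0,0,0.9,0,0,0,0,0,0,0.9,0,0,-1,0,0,0,0.9,10,0,-20,0,0,0,0.9,20,0,-60,0,0,0,0.9,20,0,-120,0,0,0,0.9,20,0,-180,0,0,0,0.9,20,0,-220,0,0,0]'
python3 - <<'E'
from h import *
go((.49,.31,.30),.65)
print(env.observe()["joint_pos"])
E
```

```text
time_s: 10.48
position: [0.4839, 0.1947, 0.2523]
ee_rot: [-0.464, 3.103, 0.002]
force: [0.2, 0.3, -0.5]
width: 0.902
grasp_force: 0.0
shift [-0.0397  0.1085 -0.0475] rot [6.2000e-03 5.0000e-04 2.7883e+00] yaw -2.845
[3.82425294e-01 1.29074325e-02 9.10511443e-02 1.64453995e+00
 3.18873570e-05 8.57195451e-02]
```

```bash
python3 shift.py '[0.9,-10,20,-10,0,0,-0.72,0.9,-20,50,-30,0,0,-1.44,0.9,-40,100,-47,0,0,-2.16,0.9,-40,125,-47,0,0,-2.88,0.9,-40,125,-47,0,0,-3.6,0.9,-40,125,-47,0,0,-4.32,0.9,-40,125,-47,0,0,-5.04,0.9,-40,125,-47,0,0,-5.76,0.9,-40,125,-47,0,0,-6.48,0.9,-40,125,-47,0,0,-7.12]'; python3 shift.py '[0.9,0,0,0,0,0,-0.72,0.9,0,0,0,0,0,-1.44,0.9,0,0,0,0,0,-2.16,0.9,0,0,0,0,0,-2.88,0.9,0,0,0,0,0,-3.6,0.9,0,0,0,0,0,-4,0.9,0,0,0,0,0,-4.4]'
python3 - <<'E'
from h import *
print(env.observe()["joint_pos"],yaw(pose()[1]))
c=shot("wrist","w7",1.4)
for p in [(.553,.361,.14),(.586,.223,.097)]: print(proj(c,p)*1.4)
E
```

```text
time_s: 11.72
position: [0.4853, 0.3256, 0.2962]
ee_rot: [-2.71, 1.587, -0.001]
force: [-0.1, 0.3, -0.1]
width: 0.903
grasp_force: 0.0
time_s: 12.6
position: [0.4854, 0.3256, 0.2962]
ee_rot: [-3.14, -0.06, -0.002]
force: [0.3, 0.5, -1.2]
width: 0.9
grasp_force: 0.0
[ 5.90876537e-01  1.91297071e-01  3.70605172e-01  1.74878734e+00
 -2.29481996e-05 -2.58920821e+00] 0.03849170306705447
[342.3130276  178.27758058]
[540.54900447 135.90117273]
```

View pics/w7.png

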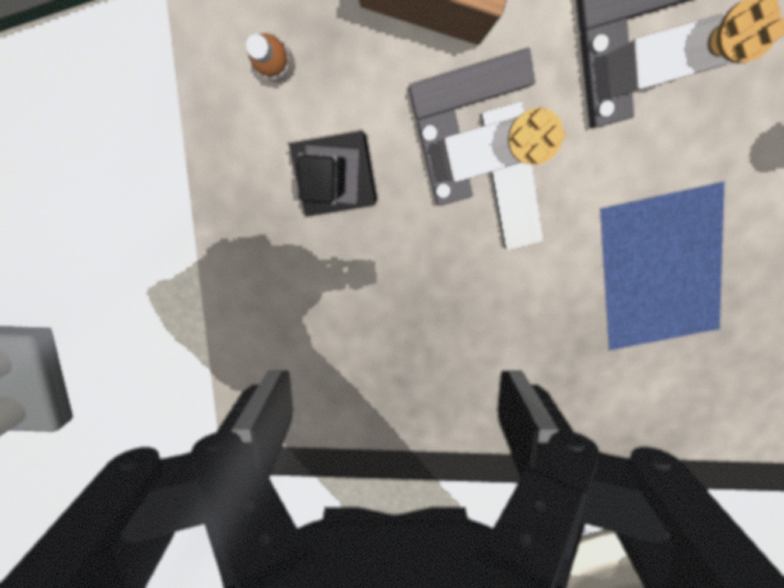

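Run:
```python
from h import *
c=load("w7"); im=c["img"]
a=cv2.resize(im[90:155,203:273],None,fx=5.7,fy=5.7,interpolation=cv2.INTER_CUBIC)
a=np.clip(a.astype(float)*2,0,255).astype(np.uint8)
b=cv2.resize(im[65:130,350:420],None,fx=5.7,fy=5.7,interpolation=cv2.INTER_CUBIC)
cv2.imwrite("pics/w7c.png",np.hstack([a,b]))
```

```text
(no output)
```

View pics/w7c.png

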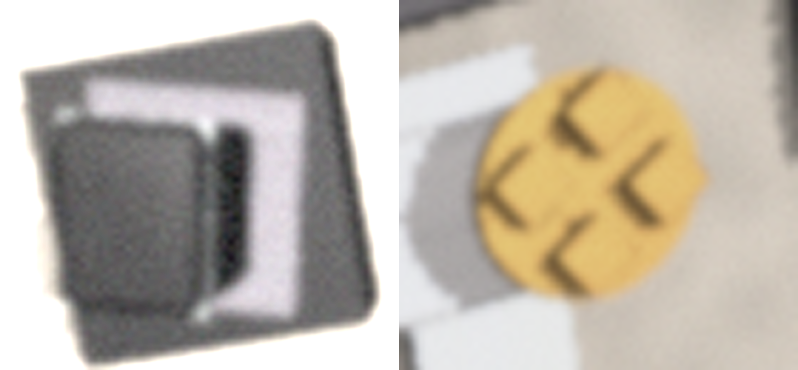

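```bash
cat >> h.py <<'E'
from scipy.optimize import minimize
def headfit(c,xyz,th0=None,zfix=None,both=True):
    """fit x,y,(z floor),theta of a cross-slotted head; returns best (x,y,z,th,score)"""
    g=cv2.cvtColor(c["img"],cv2.COLOR_BGR2GRAY).astype(float); S=4
    u,v=proj(c,xyz).round().astype(int); W=34
    g=cv2.resize(g[max(v-W,0):v+W,u-W:u+W],None,fx=S,fy=S,interpolation=cv2.INTER_CUBIC)
    off=np.array([u-W,max(v-W,0)]); o=c["extrinsics"][:3,3]
    def px(P): return np.array([((proj(c,p)-off+.5)*S-.5) for p in P])
    def poly(im,P,val): cv2.fillPoly(im,[np.round(px(P)*16).astype(np.int32)],val,shift=4,lineType=cv2.LINE_AA)
    def cost(q):
        x,y,z,th=q; im=np.zeros(g.shape); m=np.zeros(g.shape)
        a=np.linspace(0,2*np.pi,60); disc=[(x+.019*np.cos(t),y+.019*np.sin(t),z) for t in a]
        poly(im,disc,200.); poly(m,disc,1.)
        Rz=R.from_euler('z',th).as_matrix(); cs=[]
        for sx in(-1,1):
            for sy in(-1,1):
                b=[(3*sx,3*sy),(14*sx,3*sy),(14*sx,14*sy),(3*sx,14*sy)]
                B=[Rz@np.array([i/1e3,j/1e3,0])+[x,y,z] for i,j in b]; T=[p+[0,0,.008] for p in B]
                cs.append((-np.linalg.norm(np.mean(T,0)-o),B,T))
        for _,B,T in sorted(cs,key=lambda k:k[0]):
            for i in range(4):
                j=(i+1)%4; mid=(B[i]+B[j])/2; n=mid-np.mean(B,0); 
                if n@(o-mid)>0: poly(im,[B[i],B[j],T[j],T[i]],80.)
            poly(im,T,210.); poly(m,T,1.)
        im=cv2.GaussianBlur(im,(0,0),S*.5); k=m>0.5
        A=im[k]; Bq=g[k]; return -np.corrcoef(A,Bq)[0,1]
    best=None
    for t in np.arange(0,np.pi/2,np.pi/16):
        q0=np.array([*xyz,t]); sx=np.vstack([q0]+[q0+d for d in np.diag([.003,.003,.003,.12])])
        f=(lambda q:cost([q[0],q[1],zfix,q[3]])) if zfix else (lambda q:cost(q)+(abs(q[2]-xyz[2])>.012))
        r=minimize(f,q0,method="Nelder-Mead",options=dict(initial_simplex=sx,maxiter=150,xatol=1e-5,fatol=1e-4))
        if best is None or r.fun<best.fun: best=r
    x=best.x.copy(); x[3]%=np.pi/2
    if zfix: x[2]=zfix
    return x,-best.fun
E
python3 - <<'E'
from h import *
c=load("w7")
f=lambda p:(np.array(p)+.5)/5.7-.5+[203,90]
col=[atz(c,f(p),.070) for p in((88,78),(303,95),(295,318))]
d=col[0]-col[1]; print("collar",[x.round(4) for x in col],np.linalg.norm(d),np.linalg.norm(col[1]-col[2]),"yaw",np.arctan2(d[1],d[0])-np.pi/2,np.arctan2(*(col[1]-col[2])[[1,0]]),"ctr",(col[0]+col[2])/2)
H=[atz(c,f(p),.140) for p in((60,121),(205,121),(202,312),(60,305))]; print("handle",np.mean(H,0),np.linalg.norm(H[0]-H[1]),np.linalg.norm(H[1]-H[2]),np.arctan2(*(H[1]-H[2])[[1,0]]))
S=[atz(c,f(p),.066) for p in((22,72),(325,22),(378,300),(88,365))]; print("stand",np.mean(S,0),np.arctan2(*(S[0]-S[3])[[1,0]]))
print("L",headfit(c,(.586,.223,.088))); print("zL", [headfit(c,(.586,.223,z),zfix=z) for z in (.085,.090)])
E
```

```text
collar [array([0.574 , 0.3987, 0.07  ]), array([0.5725, 0.357 , 0.07  ]), array([0.5299, 0.3581, 0.07  ])] 0.04171857026089788 0.04264263725542647 yaw -0.03500751738513519 -0.026819827542410215 ctr [0.55190871 0.37842169 0.07      ]
handle [0.55215083 0.37796361 0.14      ] 0.022568785343523128 0.02918882966635885 -0.02406254404518988
stand [0.5531583  0.37710244 0.066     ] 0.19640009056885543
L (array([0.58607506, 0.22335579, 0.08766579, 0.86581669]), np.float64(0.7879973261622324))
zL [(array([0.58633297, 0.22265499, 0.085     , 0.85934116]), np.float64(0.7900409350537452)), (array([0.58595735, 0.22417025, 0.09      , 0.86285555]), np.float64(0.7912920143634365))]
```

Run:
```python
from h import *
go((.552,.378,.111),-.03)
```

```text
shift [ 0.0686 -0.0493  0.1853] rot [-0.0007 -0.0012  0.0731] yaw 0.043
```

The manual's scale: shifts go in mm and turns go in units of 0.25 rad. Converting my numbers, 0.185 m is 185, 0.15 m is 150, 0.073 rad is 0.292.

```bash
python3 shift.py '[0.8,40,-30,10,0,0,0.292,0.8,68.6,-49.3,30,0,-0.004,0.292,0.8,68.6,-49.3,60,0,-0.004,0.292,0.8,68.6,-49.3,100,0,-0.004,0.292,0.8,68.6,-49.3,150,0,-0.004,0.292,0.8,68.6,-49.3,185,0,-0.004,0.292,0.8,68.6,-49.3,185,0,-0.004,0.292,0.8,68.6,-49.3,185,0,-0.004,0.292]'; python3 shift.py '[0.1,0,0,0,0,0,0,0.1,0,0,0,0,0,0,0.1,0,0,0,0,0,0,0.1,0,0,0,0,0,0,0.1,0,0,0,0,0,0,0.1,0,0,0,0,0,0,0.1,0,0,0,0,0,0]'
python3 - <<'E'
from h import *
go((.552,.378,.111),-.03); print(env.observe()["width"])
E
```

```text
time_s: 13.65
position: [0.5534, 0.378, 0.1122]
ee_rot: [-3.139, 0.061, -0.002]
force: [0.7, 0.4, -0.0]
width: 0.8
grasp_force: 0.0
time_s: 14.52
position: [0.5534, 0.378, 0.1108]
ee_rot: [-3.14, 0.06, -0.001]
force: [-0.1, 0.4, 6.2]
width: 0.27
grasp_force: 59.6
shift [-0.0014  0.     -0.0002] rot [-0.0012 -0.0008 -0.0079] yaw -0.038
0.2701780487622399
```

```bash
python3 shift.py '[0.1,0,0,-20,0,0,0,0.1,0,0,-60,0,0,0,0.1,0,0,-110,0,0,0,0.1,0,0,-119,0,0,0,0.1,0,0,-119,0,0,0]'
python3 - <<'E'
from h import *
go((.586,.2235,.215),-.708)
E
```

```text
time_s: 15.15
position: [0.5532, 0.3778, 0.2285]
ee_rot: [-3.141, 0.06, 0.001]
force: [0.7, 0.1, -0.8]
width: 0.272
grasp_force: 59.1
shift [0.0386 0.153  0.0134] rot [-1.000e-04  6.000e-04  6.701e-01] yaw -0.038
```

Scaled: 0.153 m is 153, 0.12 m is 120, 0.67 rad is 2.68.

```bash
python3 shift.py '[0.1,10,40,0,0,0,0.68,0.1,20,80,0,0,0,1.36,0.1,30,120,0,0,0,2,0.1,38.6,153,10,0,0,2.68,0.1,38.6,153,13.4,0,0,2.68,0.1,38.6,153,13.4,0,0,2.68,0.1,38.6,153,13.4,0,0,2.68]'
python3 - <<'E'
from h import *
c=shot("wrist","w8"); P,r=pose(); print(P,yaw(r))
im=c["img"]
for p in [P-[0,0,.1028],(.586,.2235,.0885)]: print(proj(c,p))
cv2.imwrite("pics/w8c.png",cv2.resize(im[180:400,160:400],None,fx=3.3,fy=3.3,interpolation=cv2.INTER_CUBIC)[:600])
E
```

```text
time_s: 16.02
position: [0.5855, 0.2242, 0.2147]
ee_rot: [2.947, -1.086, -0.002]
force: [0.5, -0.2, -1.0]
width: 0.269
grasp_force: 59.2
[0.5855838  0.22428016 0.21489577] -0.705870110441798
[280.07756451 220.28443405]
[280.55681607 210.00084471]
```

View pics/w8c.png

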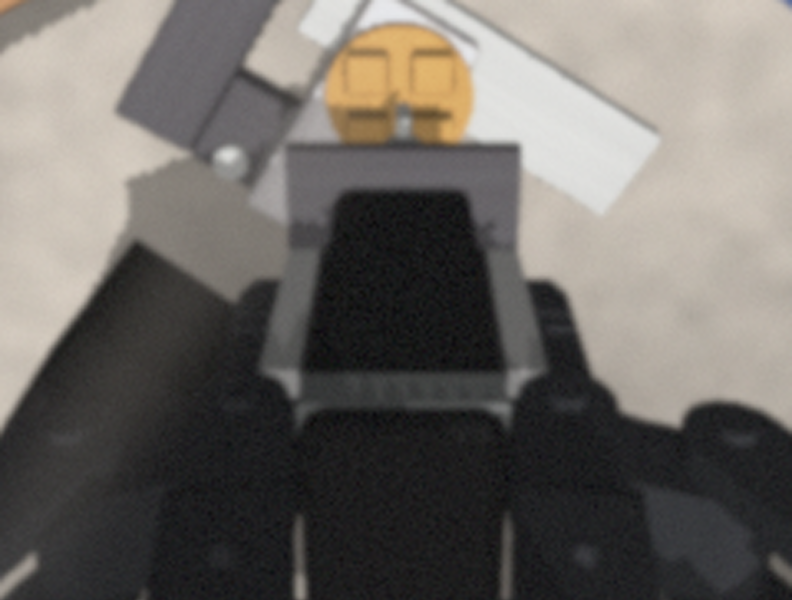

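```bash
python3 shift.py '[0.1,0,0,10,0,0,0,0.1,0,0,18,0,0,0,0.1,0,0,20,0,0,0,0.1,0,0,20,0,0,0]'; python3 shift.py '[0.1,0,0,1,0,0,0,0.1,0,0,1,0,0,0]'; python3 shift.py '[0.1,0,0,1,0,0,0,0.1,0,0,1,0,0,0]'; python3 shift.py '[0.1,0,0,1,0,0,0,0.1,0,0,1,0,0,0]'
```

```text
time_s: 16.58
position: [0.5857, 0.2233, 0.1949]
ee_rot: [2.947, -1.089, -0.002]
force: [0.3, -0.6, -1.3]
width: 0.274
grasp_force: 59.3
time_s: 16.82
position: [0.5859, 0.2233, 0.1943]
ee_rot: [2.947, -1.089, -0.001]
force: [1.0, -0.5, -0.7]
width: 0.271
grasp_force: 59.3
time_s: 17.08
position: [0.5858, 0.2233, 0.1931]
ee_rot: [2.947, -1.089, -0.001]
force: [0.1, 0.0, -1.4]
width: 0.275
grasp_force: 59.3
time_s: 17.32
position: [0.5858, 0.2234, 0.1921]
ee_rot: [2.947, -1.089, -0.001]
force: [0.2, 0.3, -0.8]
width: 0.276
grasp_force: 59.3
```

```bash
python3 shift.py '[0.1,0,0,1,0,0,0,0.1,0,0,1,0,0,0]'; python3 shift.py '[0.1,0,0,1,0,0,0,0.1,0,0,1,0,0,0]'; python3 shift.py '[0.1,0,0,1,0,0,0,0.1,0,0,1,0,0,0]'
```

```text
time_s: 17.58
position: [0.5858, 0.2234, 0.191]
ee_rot: [2.947, -1.089, -0.001]
force: [-0.4, 0.1, -2.2]
width: 0.274
grasp_force: 59.3
time_s: 17.82
position: [0.5858, 0.2234, 0.1902]
ee_rot: [2.947, -1.089, -0.001]
force: [-0.2, -0.5, -1.8]
width: 0.271
grasp_force: 59.4
time_s: 18.08
position: [0.5859, 0.2234, 0.1899]
ee_rot: [-2.946, 1.089, -0.0]
force: [-0.5, -0.6, 3.9]
width: 0.278
grasp_force: 60.1
```

Scaled: -0.001 m is -1, -0.0008 m is -0.8, 1 rad is 4.

```bash
python3 shift.py '[0.1,0,0,-1,0,0,0.4,0.1,0,0,-1,0,0,1.12,0.1,0,0,-1,0,0,1.84,0.1,0,0,-0.8,0,0,2.56,0.1,0,0,-0.5,0,0,3.28,0.1,0,0,-0.3,0,0,4,0.1,0,0,0,0,0,4.72,0.1,0,0,0.3,0,0,5.44,0.1,0,0,0.6,0,0,6.16,0.1,0,0,0.8,0,0,6.8]'; python3 shift.py '[0.1,0,0,0.2,0,0,0.72,0.1,0,0,0.5,0,0,1.44,0.1,0,0,0.8,0,0,2.16,0.1,0,0,1,0,0,2.88,0.1,0,0,1.2,0,0,3.6,0.1,0,0,1.2,0,0,4,0.1,0,0,1.2,0,0,4.12,0.1,0,0,1.2,0,0,4.12]'
python3 - <<'E'
from h import *
s=env.observe(); print(s["torque"],s["joint_pos"][5],yaw(pose()[1]))
E
```

```text
time_s: 19.32
position: [0.5861, 0.2237, 0.1879]
ee_rot: [1.119, -2.935, -0.001]
force: [1.6, 2.4, -2.3]
width: 0.272
grasp_force: 59.1
time_s: 20.32
position: [0.5859, 0.2236, 0.1868]
ee_rot: [-0.461, -3.107, -0.001]
force: [2.4, 3.2, -3.1]
width: 0.271
grasp_force: 59.1
[ 0.8135899  -0.46641825  0.02675086] 0.6589348472576865 2.846953182463139
```

Scaled: 0.0005 m is 0.5, -0.06 rad is -0.24.

```bash
python3 shift.py '[0.1,0,0,0.5,0,0,-0.24,0.1,0,0,0.5,0,0,-0.24]'; python3 shift.py '[0.1,0,0,0.5,0,0,0,0.1,0,0,0.5,0,0,0]'; python3 shift.py '[0.1,0,0,0.5,0,0,0,0.1,0,0,0.5,0,0,0]'; python3 shift.py '[0.1,0,0,0.5,0,0,0,0.1,0,0,0.5,0,0,0]'
```

```text
time_s: 20.58
position: [0.5858, 0.2234, 0.1868]
ee_rot: [-0.369, -3.119, -0.0]
force: [1.0, 2.5, -1.8]
width: 0.273
grasp_force: 59.6
time_s: 20.82
position: [0.5858, 0.2234, 0.1864]
ee_rot: [-0.371, -3.119, -0.0]
force: [1.3, 2.5, -0.2]
width: 0.277
grasp_force: 59.6
time_s: 21.08
position: [0.5858, 0.2234, 0.186]
ee_rot: [-0.37, -3.119, -0.0]
force: [0.8, 2.9, 2.8]
width: 0.275
grasp_force: 60.0
time_s: 21.32
position: [0.586, 0.2234, 0.1859]
ee_rot: [0.37, 3.12, 0.001]
force: [-0.3, 2.0, 4.2]
width: 0.276
grasp_force: 60.5
```

```bash
python3 shift.py '[0.1,0,0,-2,0,0,0,0.1,0,0,-12,0,0,0,0.1,0,0,-30,0,0,0,0.1,0,0,-50,0,0,0,0.1,0,0,-50,0,0,0]'
python3 - <<'E'
from h import *
go((.5534,.378,.20),3.10)
E
```

```text
time_s: 21.95
position: [0.5864, 0.2232, 0.2369]
ee_rot: [0.371, 3.118, 0.001]
force: [0.4, 0.3, -0.7]
width: 0.276
grasp_force: 59.6
shift [0.0684 0.1427 0.0369] rot [ 0.0006  0.0017 -0.195 ] yaw 2.905
```

Scaled: 0.1427 m is 142.7, 0.13 m is 130, -0.195 rad is -0.78.

```bash
python3 shift.py '[0.1,20,40,0,0,0,-0.24,0.1,40,90,0,0,0,-0.48,0.1,60,130,0,0,0.004,-0.72,0.1,68.4,142.7,10,0,0.008,-0.78,0.1,68.4,142.7,30,0,0.008,-0.78,0.1,68.4,142.7,40,0,0.008,-0.78,0.1,68.4,142.7,40,0,0.008,-0.78]'
python3 - <<'E'
from h import *
go((.5534,.378,.1115),3.10)
E
```

```text
time_s: 22.82
position: [0.5526, 0.3771, 0.1941]
ee_rot: [-0.066, -3.137, 0.002]
force: [0.3, 0.2, -0.7]
width: 0.27
grasp_force: 59.7
shift [-0.0011  0.001   0.0826] rot [-0.0011 -0.0042 -0.0007] yaw 3.099
```

Scaled: 0.0828 m is 82.8, 0.0826 m is 82.6, -0.003 rad is -0.012.

```bash
python3 shift.py '[0.1,-1,1,30,0,-0.008,0,0.1,-1,1,60,0,-0.012,0,0.1,-1,1,80,0,-0.012,0,0.1,-1,1,82.6,0,-0.012,0,0.1,-1,1,82.8,0,-0.012,0]'; python3 shift.py '[0.1,0,0,0.5,0,0,0,0.6,0,0,0.5,0,0,0,0.8,0,0,0,0,0,0,0.8,0,0,0,0,0,0,0.8,0,0,-20,0,0,0,0.8,0,0,-60,0,0,0,0.8,0,0,-110,0,0,0,0.8,0,0,-150,0,0,0,0.8,0,0,-170,0,0,0]'
python3 - <<'E'
from h import *
c=shot("wrist","w9"); t=shot("top","t3")
def blk(c,z=.012):
    h=cv2.cvtColor(c["img"],cv2.COLOR_BGR2HSV); m=cv2.inRange(h,(0,0,195),(180,40,255)); n,l,st,ce=cv2.connectedComponentsWithStats(m)
    for i in range(1,n):
        if 60<st[i,4]<9000:
            q=cv2.minAreaRect(np.argwhere(l==i)[:,::-1].astype(np.float32)); b=np.array([atz(c,p,z) for p in cv2.boxPoints(q)]); print(st[i,4],ce[i].round(),b[:,:2].round(3).tolist(),b.mean(0).round(4))
blk(t)
E
```

```text
time_s: 23.45
position: [0.554, 0.379, 0.1137]
ee_rot: [0.066, 3.14, 0.002]
force: [0.7, 0.4, -0.9]
width: 0.273
grasp_force: 59.8
time_s: 24.58
position: [0.5537, 0.3792, 0.2854]
ee_rot: [0.065, 3.138, 0.003]
force: [0.2, 0.5, -0.2]
width: 0.799
grasp_force: 0.0
```

Run:
```python
from h import *
c=load("w9")
h=cv2.cvtColor(c["img"],cv2.COLOR_BGR2GRAY)
u=np.array([np.cos(.297),np.sin(.297)]);v=np.array([-u[1],u[0]]);P=np.array([.5031,.1999])
t=load("t3");g=cv2.cvtColor(t["img"],cv2.COLOR_BGR2GRAY)
for a in (-.03,-.016,-.005,.01,.03): print(a,[int(g[tuple(proj(t,(*(P+u*a+v*b),.012)).round().astype(int)[::-1])]) for b in (-.03,-.022,-.014,-.007,0,.007,.014,.022,.03)])
go((.495,.1975,.25),.297-np.pi)
```

```text
-0.03 [123, 119, 118, 119, 122, 122, 117, 113, 113]
-0.016 [118, 116, 118, 111, 105, 114, 112, 116, 110]
-0.005 [118, 114, 159, 158, 159, 159, 160, 116, 116]
0.01 [121, 121, 154, 159, 158, 158, 158, 108, 114]
0.03 [116, 114, 158, 158, 159, 159, 159, 109, 113]
shift [ 0.0516 -0.1843  0.0345] rot [ 0.0022  0.0041 -0.3382] yaw 3.1
```

Scaled: -0.184 m is -184, -0.15 m is -150, -0.338 rad is -1.352.

```bash
python3 shift.py '[0.9,10,-50,10,0,0.016,-0.4,0.9,30,-100,20,0,0.016,-0.8,0.9,50,-150,30,0,0.016,-1.2,0.9,51.6,-184,34.5,0.008,0.016,-1.352,0.9,51.6,-184,34.5,0.008,0.016,-1.352,0.9,51.6,-184,34.5,0.008,0.016,-1.352,0.9,51.6,-184,34.5,0.008,0.016,-1.352]'
python3 - <<'E'
from h import *
go((.5031,.1999,.0272),.297-np.pi)
c=shot("wrist","w10"); g=cv2.cvtColor(c["img"],cv2.COLOR_BGR2GRAY)
u=np.array([np.cos(.297),np.sin(.297)]);v=np.array([-u[1],u[0]]);P=np.array([.5031,.1999])
for a in (-.02,-.016,-.012,-.005,.03): print(a,[int(g[tuple(proj(c,(*(P+u*a+v*b),.012)).round().astype(int)[::-1])]) for b in np.arange(-.024,.0245,.004)])
E
```

```text
time_s: 25.55
position: [0.4945, 0.1981, 0.2473]
ee_rot: [0.465, -3.103, 0.003]
force: [-0.5, 1.0, 0.2]
width: 0.901
grasp_force: 0.0
shift [-0.0098 -0.0006  0.2201] rot [-0.001  -0.0045  0.0003] yaw -2.844
-0.02 [193, 192, 189, 189, 190, 188, 189, 190, 189, 135, 125, 128, 124]
-0.016 [193, 190, 154, 151, 153, 152, 145, 153, 143, 125, 116, 123, 123]
-0.012 [193, 195, 229, 230, 229, 230, 231, 231, 221, 159, 152, 127, 124]
-0.005 [192, 198, 229, 231, 229, 232, 232, 231, 223, 162, 147, 143, 186]
0.03 [190, 186, 225, 230, 230, 231, 232, 232, 231, 231, 229, 165, 192]
```

Scaled: 0.22 m is 220, 0.21 m is 210, -0.004 rad is -0.016.

```bash
python3 shift.py '[0.9,-10,0,50,0,-0.016,0,0.9,-10,0,110,0,-0.016,0,0.9,-10,0,170,0,-0.016,0,0.9,-10,0,210,0,-0.016,0,0.9,-10,0,220,0,-0.016,0,0.9,-10,0,220,0,-0.016,0,0.2,-10,0,220,0,-0.016,0,0.2,-10,0,220,0,-0.016,0,0.2,-10,0,220,0,-0.016,0,0.2,-10,0,220,0,-0.016,0]'; python3 shift.py '[0.2,0,0,0,0,0,0,0.2,0,0,0,0,0,0,0.2,10,0,0,0,0,0,0.2,30,0,0,0,0,0,0.2,50,0,0,0,0,0,0.2,70,0,0,0,0,0,0.2,85,0,-5,0,0,0,0.2,90,0,-45,0,0,0,0.2,90,0,-45,0,0,0]'
python3 - <<'E'
from h import *
m=np.array([.661,.0855]); u=np.array([np.cos(.292),np.sin(.292)]); p=m-.175*u; print(p)
go((*p,.072),.292-np.pi)
E
```

```text
time_s: 26.85
position: [0.5041, 0.2001, 0.0296]
ee_rot: [-0.464, 3.104, -0.001]
force: [-1.5, 0.3, 7.3]
width: 0.398
grasp_force: 60.0
time_s: 27.98
position: [0.4178, 0.1739, 0.0755]
ee_rot: [-0.464, 3.103, -0.0]
force: [-0.2, -0.7, -2.5]
width: 0.39
grasp_force: 60.5
[0.49340774 0.03512308]
shift [-0.0317 -0.1548  0.0037] rot [-0.0007  0.0044  0.0047] yaw -2.845
```

Scaled: -0.1548 m is -154.8, -0.135 m is -135, 0.005 rad is 0.02.

```bash
python3 shift.py '[0.2,0,-40,0,0,0,0,0.2,-10,-90,0,0,0,0,0.2,-20,-135,0,0,0,0,0.2,-31.7,-154.8,3.7,0,0.016,0.02,0.2,-31.7,-154.8,3.7,0,0.016,0.02,0.2,-31.7,-154.8,3.7,0,0.016,0.02,0.2,-31.7,-154.8,3.7,0,0.016,0.02]'
python3 - <<'E'
from h import *
t=shot("top","t4",4,(180,140,380,280))
g=cv2.cvtColor(t["img"],cv2.COLOR_BGR2GRAY); P,r=pose(); print(P,yaw(r))
m=np.array([.6605,.085]); u=np.array([np.cos(.292),np.sin(.292)]);v=np.array([-u[1],u[0]])
# block end measured in the raised view
for a in (-.075,-.07,-.066,-.062,-.058,-.054): print(a,[int(g[tuple(proj(t,(*(m+u*a+v*b),.056)).round().astype(int)[::-1])]) for b in np.arange(-.03,.031,.005)])
go((*(m-.175*u),.0275),.292-np.pi)
E
```

```text
time_s: 28.85
position: [0.4921, 0.0354, 0.0691]
ee_rot: [0.457, -3.104, 0.002]
force: [1.0, 0.4, -1.7]
width: 0.393
grasp_force: 60.7
[0.49223794 0.03538518 0.06922798] -2.848799123804992
-0.075 [117, 117, 112, 148, 133, 155, 96, 93, 81, 109, 113, 112, 118]
-0.07 [116, 118, 119, 142, 159, 156, 158, 158, 157, 89, 96, 97, 106]
-0.066 [117, 119, 120, 153, 157, 157, 157, 158, 157, 85, 82, 85, 82]
-0.062 [120, 122, 123, 141, 149, 142, 152, 135, 148, 145, 112, 123, 83]
-0.058 [120, 122, 121, 123, 121, 126, 124, 121, 117, 124, 129, 126, 123]
-0.054 [119, 119, 120, 119, 123, 126, 123, 122, 119, 122, 128, 125, 122]
shift [-0.0006 -0.0009  0.0417] rot [-0.001  -0.0039  0.0008] yaw -2.849
```

Scaled: -0.089 m is -89, -0.04 m is -40, -0.004 rad is -0.016.

```bash
python3 shift.py '[0.2,0,1,20,0,-0.016,0,0.2,0,1,37,0,-0.016,0,0.2,-20,1,38,0,-0.016,0,0.2,-40,1,38,0,-0.016,0,0.2,-60,1,38,0,-0.016,0,0.2,-80,1,38,0,-0.016,0,0.2,-89,1,38,0,-0.016,0,0.2,-89,1,38,0,-0.016,0,0.2,-89,1,38,0,-0.016,0]'; python3 shift.py '[0.2,0,0,1,0,0,0,0.2,0,0,1,0,0,0]'; python3 shift.py '[0.2,0,0,1,0,0,0,0.2,0,0,1,0,0,0]';  python3 shift.py '[0.2,0,0,1,0,0,0,0.2,0,0,1,0,0,0]'
```

```text
time_s: 30.02
position: [0.5769, 0.0611, 0.0308]
ee_rot: [0.457, -3.108, 0.002]
force: [0.3, 0.8, -0.9]
width: 0.4
grasp_force: 60.8
time_s: 30.28
position: [0.5771, 0.0611, 0.03]
ee_rot: [-0.456, 3.108, -0.002]
force: [-1.2, -0.3, -0.6]
width: 0.397
grasp_force: 60.9
time_s: 30.52
position: [0.5774, 0.0611, 0.0296]
ee_rot: [-0.456, 3.108, -0.002]
force: [-3.6, -1.1, 5.2]
width: 0.398
grasp_force: 61.5
time_s: 30.78
position: [0.5774, 0.0611, 0.0296]
ee_rot: [-0.456, 3.107, -0.002]
force: [-7.5, -1.8, 12.6]
width: 0.393
grasp_force: 62.3
```

Scaled: -0.27 m is -270, -0.23 m is -230, -0.25 rad is -1.

```bash
python3 shift.py '[0.2,0,0,-2,0,0,0,0.9,0,0,-2,0,0,0,0.9,0,0,-2,0,0,0,0.9,0,0,-4,0,0,0,0.9,5,0,-20,0,0,0,0.9,20,0,-70,0,0,0,0.9,20,0,-130,0,0,0,0.9,20,0,-180,0,0,-0.4,0.9,20,0,-230,0,0,-1,0.9,20,0,-270,0,0,-1.6]'
python3 - <<'E'
from h import *
go((.54,.12,.30),-.04)
E
```

```text
time_s: 32.02
position: [0.5577, 0.0556, 0.3016]
ee_rot: [-1.071, 2.95, -0.003]
force: [-0.1, -0.0, -0.2]
width: 0.899
grasp_force: 0.0
shift [-0.0277  0.0607  0.0015] rot [-3.6000e-03 -2.3000e-03 -2.4049e+00] yaw -2.445
```

Scaled: 0.06 m is 60, 0.03 m is 30, -0.18 rad is -0.72.

```bash
python3 shift.py '[0.9,-14,30,0,0,0,-0.72,0.9,-28,60,0,0,0,-1.44,0.9,-28,60,0,0,0,-2.16,0.9,-28,60,0,0,0,-2.88,0.9,-28,60,0,0,0,-3.6,0.9,-28,60,0,0,0,-4.32,0.9,-28,60,0,0,0,-5.04,0.9,-28,60,0,0,0,-5.76,0.9,-28,60,0,0,0,-6.48]'; python3 shift.py '[0.9,0,0,0,0,0,-0.72,0.9,0,0,0,0,0,-1.44,0.9,0,0,0,0,0,-2.16,0.9,0,0,0,0,0,-2.88,0.9,0,0,0,0,0,-3.16,0.9,0,0,0,0,0,-3.16]'
python3 - <<'E'
from h import *
c=shot("wrist","w11")
for z in (.086,.089,.092): print("M",headfit(c,(.6605,.085,z),zfix=z)); 
print("L",headfit(c,(.586,.2235,.083),zfix=.083))
m=np.array([.6605,.085]); u=np.array([np.cos(.292),np.sin(.292)]);v=np.array([-u[1],u[0]])
g=cv2.cvtColor(c["img"],cv2.COLOR_BGR2GRAY)
for a in (-.105,-.1,-.095,-.07,-.04): print(a,[int(g[tuple(proj(c,(*(m+u*a+v*b),.012)).round().astype(int)[::-1])]) for b in np.arange(-.024,.0245,.004)])
go((.5535,.3785,.25),-.038)
E
```

```text
time_s: 33.15
position: [0.541, 0.1196, 0.2991]
ee_rot: [2.879, -1.258, 0.003]
force: [-0.8, 0.1, -1.3]
width: 0.897
grasp_force: 0.0
time_s: 33.9
position: [0.5412, 0.1197, 0.299]
ee_rot: [3.14, -0.064, 0.002]
force: [1.0, 0.6, 0.3]
width: 0.897
grasp_force: 0.0
M (array([0.66117279, 0.08525028, 0.086     , 0.60919228]), np.float64(0.5996549486113874))
M (array([0.66075074, 0.08529372, 0.089     , 0.62230098]), np.float64(0.6052269444444494))
M (array([0.66036275, 0.08549801, 0.092     , 0.6334262 ]), np.float64(0.5967325364580682))
L (array([0.58621249, 0.22349655, 0.083     , 1.45299713]), np.float64(0.752812353060419))
-0.105 [193, 192, 194, 200, 200, 200, 200, 199, 195, 192, 192, 192, 193]
-0.1 [196, 197, 213, 218, 219, 230, 231, 229, 227, 225, 221, 168, 191]
-0.095 [204, 206, 228, 233, 231, 232, 232, 232, 232, 232, 226, 136, 180]
-0.07 [192, 193, 226, 233, 233, 232, 232, 232, 233, 231, 230, 146, 188]
-0.04 [190, 189, 229, 232, 232, 233, 233, 232, 232, 233, 231, 146, 199]
shift [ 0.0014 -0.2591  0.0485] rot [ 0.0008 -0.0013 -0.0036] yaw -0.042
```

```bash
python3 shift.py '[0.8,0,-50,10,0,0,0,0.8,0,-110,30,0,0,0,0.8,1,-170,48.5,0,0,0,0.8,1.4,-230,48.5,0,0,0,0.8,1.4,-259.1,48.5,0,0,0,0.8,1.4,-259.1,80,0,0,0,0.8,1.4,-259.1,130,0,0,0]'
python3 - <<'E'
from h import *
c=load("w11"); go((.5535,.3785,.111),-.038)
E
```

```text
time_s: 34.83
position: [0.5538, 0.3796, 0.1684]
ee_rot: [-3.14, 0.064, -0.005]
force: [0.4, 0.4, -0.1]
width: 0.8
grasp_force: 0.0
shift [-0.0005  0.0012  0.0574] rot [-0.0011 -0.0034 -0.0028] yaw -0.041
```

```bash
python3 shift.py '[0.8,0,1,30,0,-0.012,0,0.8,0,1,55,0,-0.012,0,0.8,0,1,57.4,0,-0.012,0,0.8,0,1,57.4,0,-0.012,0,0.1,0,1,57.4,0,-0.012,0,0.1,0,1,57.4,0,-0.012,0,0.1,0,1,57.4,0,-0.012,0,0.1,0,1,57.4,0,-0.012,0,0.1,0,1,57.4,0,-0.012,0,0.1,0,1,57.4,0,-0.012,0]'
python3 - <<'E'
from h import *
print(pose()[0],yaw(pose()[1]),env.observe()["width"])
E
python3 shift.py '[0.1,0,0,-20,0,0,0,0.1,0,0,-60,0,0,0,0.1,0,0,-110,0,0,0,0.1,0,0,-119,0,0,0,0.1,0,0,-119,0,0,0]'
python3 - <<'E'
from h import *
go((.6607,.0853,.225),-.95)
E
```

```text
time_s: 36.08
position: [0.5536, 0.3777, 0.1111]
ee_rot: [3.141, -0.063, -0.002]
force: [-0.2, 0.1, 6.3]
width: 0.274
grasp_force: 59.3
[0.5536034  0.37766621 0.11113982] -0.03994465022278337 0.27416767499805117
time_s: 36.7
position: [0.5538, 0.3777, 0.229]
ee_rot: [3.14, -0.063, -0.004]
force: [0.2, -0.1, -2.2]
width: 0.276
grasp_force: 59.0
shift [0.1185 0.2879 0.0039] rot [0.0019 0.0018 0.9101] yaw -0.04
```

```bash
python3 shift.py '[0.1,20,50,0,0,0,0.68,0.1,45,110,0,0,0,1.36,0.1,70,165,0,0,0,2,0.1,95,230,0,0,0,2.68,0.1,115,270,0,0,0,3.36,0.1,118.5,287.9,3.9,0.008,0.008,3.64,0.1,118.5,287.9,3.9,0.008,0.008,3.64,0.1,118.5,287.9,3.9,0.008,0.008,3.64,0.1,118.5,287.9,3.9,0.008,0.008,3.64]'
python3 - <<'E'
from h import *
c=shot("wrist","w12"); go((.6607,.0853,.1955),-.95)
im=c["img"]; cv2.imwrite("pics/w12c.png",cv2.resize(im[150:300,190:370],None,fx=4,fy=4,interpolation=cv2.INTER_CUBIC))
E
```

```text
time_s: 37.83
position: [0.6602, 0.0864, 0.225]
ee_rot: [2.795, -1.433, -0.0]
force: [-0.6, 0.1, -1.3]
width: 0.276
grasp_force: 59.2
shift [0.0011 0.0002 0.0297] rot [0.0001 0.     0.0022] yaw -0.948
```

View pics/w12c.png

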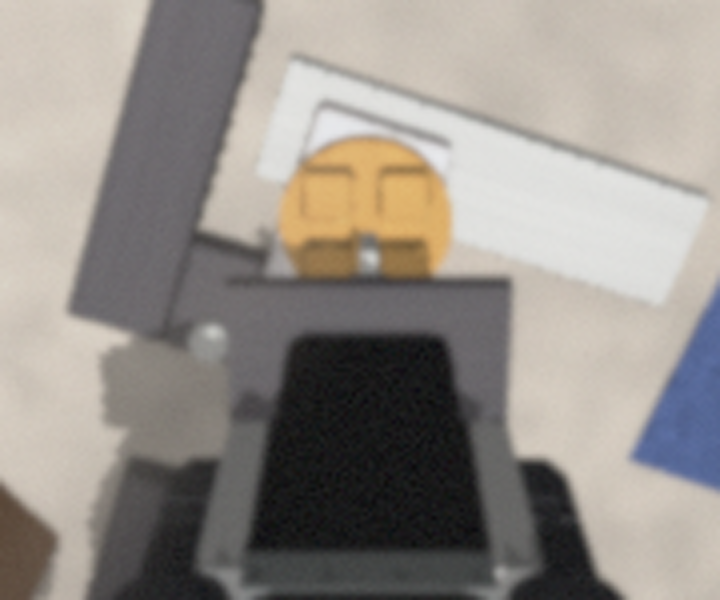

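```bash
python3 shift.py '[0.1,1,0,12,0,0,0,0.1,1,0,22,0,0,0,0.1,1,0,27.5,0,0,0,0.1,1,0,27.5,0,0,0,0.1,1,0,27.5,0,0,0]'; for i in 1 ; do python3 shift.py '[0.1,0,0,1,0,0,0,0.1,0,0,1,0,0,0]'; python3 shift.py '[0.1,0,0,1,0,0,0,0.1,0,0,1,0,0,0]'; python3 shift.py '[0.1,0,0,1,0,0,0,0.1,0,0,1,0,0,0]';python3 shift.py '[0.1,0,0,1,0,0,0,0.1,0,0,1,0,0,0]'; done | grep -E "posit|force:"
```

```text
time_s: 38.5
position: [0.6612, 0.0843, 0.1981]
ee_rot: [-2.794, 1.437, -0.001]
force: [0.6, 0.9, -0.5]
width: 0.275
grasp_force: 59.2
position: [0.6611, 0.0843, 0.1969]
force: [-0.8, 0.2, -0.3]
grasp_force: 59.2
position: [0.6611, 0.0843, 0.1957]
force: [0.1, -0.6, -1.7]
grasp_force: 59.2
position: [0.661, 0.0843, 0.1946]
force: [-0.2, -0.2, -0.6]
grasp_force: 59.2
position: [0.661, 0.0843, 0.1936]
force: [0.6, 0.9, -1.7]
grasp_force: 59.2
```

```bash
for i in 1 ; do python3 shift.py '[0.1,0,0,0.7,0,0,0,0.1,0,0,0.7,0,0,0]'; python3 shift.py '[0.1,0,0,0.7,0,0,0,0.1,0,0,0.7,0,0,0]'; python3 shift.py '[0.1,0,0,0.7,0,0,0,0.1,0,0,0.7,0,0,0]'; done | grep -E "posit|force:"
```

```text
position: [0.6611, 0.0844, 0.193]
force: [0.1, 0.1, -1.3]
grasp_force: 59.2
position: [0.6611, 0.0844, 0.1923]
force: [-0.3, 0.5, -1.0]
grasp_force: 59.2
position: [0.6611, 0.0843, 0.1916]
force: [-0.1, 0.1, -1.5]
grasp_force: 59.2
```

```bash
for i in 1 ; do python3 shift.py '[0.1,0,0,0.7,0,0,0,0.1,0,0,0.7,0,0,0]'; python3 shift.py '[0.1,0,0,0.7,0,0,0,0.1,0,0,0.7,0,0,0]'; done | grep -E "posit|force:"
```

```text
position: [0.6611, 0.0843, 0.1909]
force: [0.1, 0.4, -1.3]
grasp_force: 59.2
position: [0.6611, 0.0844, 0.1902]
force: [0.7, 0.8, -1.6]
grasp_force: 59.2
```

```bash
for i in 1 ; do python3 shift.py '[0.1,0,0,0.7,0,0,0,0.1,0,0,0.7,0,0,0]'; python3 shift.py '[0.1,0,0,0.7,0,0,0,0.1,0,0,0.7,0,0,0]'; done | grep -E "posit|force:"
```

```text
position: [0.6611, 0.0843, 0.19]
force: [0.0, -0.2, 2.5]
grasp_force: 59.7
position: [0.6612, 0.0843, 0.1898]
force: [-0.6, -0.5, 5.6]
grasp_force: 60.2
```

Scaled: -0.001 m is -1, -0.0008 m is -0.8, 1.7 rad is 6.8.

```bash
python3 shift.py '[0.1,0,0,-1,0,0,0.4,0.1,0,0,-1,0,0,1.12,0.1,0,0,-1,0,0,1.84,0.1,0,0,-0.8,0,0,2.56,0.1,0,0,-0.5,0,0,3.28,0.1,0,0,-0.3,0,0,4,0.1,0,0,0,0,0,4.72,0.1,0,0,0.3,0,0,5.44,0.1,0,0,0.6,0,0,6.16,0.1,0,0,0.8,0,0,6.8]'; python3 shift.py '[0.1,0,0,0.2,0,0,0.72,0.1,0,0,0.5,0,0,1.44,0.1,0,0,0.8,0,0,2.16,0.1,0,0,1,0,0,2.88,0.1,0,0,1.2,0,0,3.6,0.1,0,0,1.2,0,0,3.88,0.1,0,0,1.2,0,0,3.88,0.1,0,0,1.2,0,0,3.88]'
python3 - <<'E'
from h import *
print(yaw(pose()[1]),env.observe()["torque"])
E
for i in 1 ; do python3 shift.py '[0.1,0,0,0,0,0,-0.24,0.1,0,0,0,0,0,-0.24]'; python3 shift.py '[0.1,0,0,0.5,0,0,0,0.1,0,0,0.5,0,0,0]'; python3 shift.py '[0.1,0,0,0.5,0,0,0,0.1,0,0,0.5,0,0,0]'; python3 shift.py '[0.1,0,0,0.5,0,0,0,0.1,0,0,0.5,0,0,0]';  done | grep -E "posit|force:"
```

```text
time_s: 42.5
position: [0.6608, 0.0846, 0.1876]
ee_rot: [0.756, -3.048, -0.001]
force: [-1.8, 1.0, -0.5]
width: 0.276
grasp_force: 59.3
time_s: 43.5
position: [0.6609, 0.0848, 0.1864]
ee_rot: [-0.741, -3.052, -0.001]
force: [-1.0, 3.4, -3.0]
width: 0.275
grasp_force: 59.1
2.6653274199470913 [1.06319329 0.26797615 0.10087833]
position: [0.6612, 0.0844, 0.1869]
force: [-0.5, 2.9, -1.8]
grasp_force: 59.3
position: [0.6613, 0.0844, 0.1866]
force: [-0.4, 2.7, -0.5]
grasp_force: 59.3
position: [0.6613, 0.0843, 0.1861]
force: [0.4, 2.4, 0.9]
grasp_force: 59.6
position: [0.6613, 0.0843, 0.186]
force: [0.7, 2.8, 3.8]
grasp_force: 59.9
```

Scaled: -0.05 m is -50, -0.03 m is -30.

```bash
python3 shift.py '[0.1,0,0,-2,0,0,0,0.1,0,0,-12,0,0,0,0.1,0,0,-30,0,0,0,0.1,0,0,-50,0,0,0,0.1,0,0,-50,0,0,0]'
python3 - <<'E'
from h import *
go((.5536,.3777,.195),3.10)
E
```

```text
time_s: 45.12
position: [0.6615, 0.0839, 0.2372]
ee_rot: [0.652, 3.07, -0.0]
force: [0.6, 0.2, -1.4]
width: 0.271
grasp_force: 59.5
shift [0.2182 0.2245 0.0417] rot [-2.000e-04  2.600e-03 -3.771e-01] yaw 2.723
```

Scaled: 0.2245 m is 224.5, 0.2182 m is 218.2, -0.377 rad is -1.508.

```bash
python3 shift.py '[0.1,40,40,0,0,0,-0.24,0.1,80,80,0,0,0,-0.48,0.1,120,120,0,0,0,-0.72,0.1,160,160,0,0,0.004,-1,0.1,200,200,0,0,0.008,-1.28,0.1,218.2,224.5,10,0,0.012,-1.508,0.1,218.2,224.5,35,0,0.012,-1.508,0.1,218.2,224.5,42,0,0.012,-1.508,0.1,218.2,224.5,42,0,0.012,-1.508]'
python3 - <<'E'
from h import *
go((.5536,.3777,.1115),3.10)
E
```

```text
time_s: 46.25
position: [0.5528, 0.3775, 0.1928]
ee_rot: [-0.066, -3.137, 0.001]
force: [0.6, -0.6, -1.0]
width: 0.273
grasp_force: 59.6
shift [-0.0011  0.0003  0.0813] rot [-0.0007 -0.0039 -0.0004] yaw 3.1
```

Scaled: 0.0818 m is 81.8, 0.0815 m is 81.5, -0.003 rad is -0.012.

```bash
python3 shift.py '[0.1,-1,0,30,0,-0.012,0,0.1,-1,0,60,0,-0.012,0,0.1,-1,0,80,0,-0.012,0,0.1,-1,0,81.5,0,-0.012,0,0.1,-1,0,81.8,0,-0.012,0,0.1,-1,0,81.8,0,-0.012,0,0.1,-1,0,81.8,0,-0.012,0]'; python3 shift.py '[0.6,0,0,0,0,0,0,0.8,0,0,0,0,0,0,0.8,0,0,0,0,0,0,0.8,0,0,-20,0,0,0,0.8,0,0,-60,0,0,0,0.8,0,0,-110,0,0,0,0.8,0,0,-150,0,0,0,0.8,0,0,-160,0,0,0]'
python3 - <<'E'
from h import *
t=shot("top","t5"); g=cv2.cvtColor(t["img"],cv2.COLOR_BGR2GRAY)
m=np.array([.6605,.085]); u=np.array([np.cos(.292),np.sin(.292)]);v=np.array([-u[1],u[0]])
for a in (-.105,-.1,-.095,-.07,-.04): print(a,[int(g[tuple(proj(t,(*(m+u*a+v*b),.012)).round().astype(int)[::-1])]) for b in np.arange(-.024,.0245,.004)])
go((.571,.0592,.20),.292-np.pi)
E
```

```text
time_s: 47.12
position: [0.5539, 0.3782, 0.1121]
ee_rot: [0.065, 3.14, 0.001]
force: [-0.8, -0.0, -0.5]
width: 0.276
grasp_force: 59.6
time_s: 48.12
position: [0.5541, 0.3784, 0.2748]
ee_rot: [0.065, 3.137, 0.005]
force: [1.0, 0.5, 1.1]
width: 0.799
grasp_force: 0.0
-0.105 [118, 119, 119, 122, 125, 127, 125, 124, 122, 121, 119, 119, 118]
-0.1 [124, 119, 114, 97, 118, 92, 118, 120, 82, 115, 97, 79, 118]
-0.095 [126, 126, 152, 156, 160, 160, 156, 159, 155, 158, 161, 82, 108]
-0.07 [116, 116, 127, 159, 159, 159, 159, 158, 158, 159, 159, 92, 117]
-0.04 [114, 113, 143, 158, 159, 159, 158, 158, 158, 158, 157, 86, 73]
shift [-0.0299 -0.3184  0.0735] rot [ 0.002   0.0034 -0.3333] yaw 3.1
```

Scaled: -0.3184 m is -318.4, -0.28 m is -280, -0.333 rad is -1.332.

```bash
python3 shift.py '[0.9,-5,-50,0,0,0,-0.32,0.9,-10,-110,0,0,0,-0.64,0.9,-15,-165,0,0,0,-0.96,0.9,-20,-225,20,0,0.012,-1.2,0.9,-29.9,-280,50,0.008,0.012,-1.332,0.9,-29.9,-318.4,73.5,0.008,0.012,-1.332,0.9,-29.9,-318.4,73.5,0.008,0.012,-1.332,0.9,-29.9,-318.4,73.5,0.008,0.012,-1.332]'
python3 - <<'E'
from h import *
go((.577,.0609,.0275),.292-np.pi)
E
```

```text
time_s: 49.18
position: [0.5701, 0.0589, 0.1972]
ee_rot: [0.455, -3.105, 0.002]
force: [-0.0, -0.6, 1.8]
width: 0.898
grasp_force: 0.0
shift [-7.900e-03  1.000e-04  1.697e-01] rot [-0.0007 -0.004  -0.0007] yaw -2.85
```

Scaled: 0.17 m is 170, 0.16 m is 160, -0.004 rad is -0.016.

```bash
python3 shift.py '[0.9,-8,0,50,0,-0.016,0,0.9,-8,0,110,0,-0.016,0,0.9,-8,0,160,0,-0.016,0,0.9,-8,0,170,0,-0.016,0,0.9,-8,0,170,0,-0.016,0,0.9,-8,0,170,0,-0.016,0,0.2,-8,0,170,0,-0.016,0,0.2,-8,0,170,0,-0.016,0,0.2,-8,0,170,0,-0.016,0,0.2,-8,0,170,0,-0.016,0]'; python3 shift.py '[0.2,0,0,0,0,0,0,0.2,0,0,0,0,0,0,0.2,10,0,0,0,0,0,0.2,30,0,0,0,0,0,0.2,50,0,0,0,0,0,0.2,70,0,0,0,0,0,0.2,90,0,-5,0,0,0,0.2,120,0,-30,0,0,0,0.2,150,0,-45,0,0,0,0.2,150,0,-45,0,0,0]'
python3 - <<'E'
from h import *
m=np.array([.5963,-.0513]); u=np.array([np.cos(-.158),np.sin(-.158)]); p=m-.185*u; print(p)
go((*p,.072),-.158+np.pi)
E
```

```text
time_s: 50.42
position: [0.5781, 0.0608, 0.0291]
ee_rot: [-0.456, 3.105, -0.001]
force: [-1.0, 0.3, 5.7]
width: 0.395
grasp_force: 60.2
time_s: 51.68
position: [0.4323, 0.0171, 0.0734]
ee_rot: [-0.455, 3.107, -0.002]
force: [0.1, -0.5, -2.5]
width: 0.397
grasp_force: 60.1
[ 0.41360437 -0.02219146]
shift [ 0.0292 -0.0322  0.0014] rot [-0.0011  0.0016  0.4489] yaw -2.851
```

```bash
python3 shift.py '[0.2,30,-10,0,0,0,0.6,0.2,30,-20,0,0,0,1.2,0.2,29.2,-32.2,0,-0.004,0.008,1.796,0.2,29.2,-32.2,1.4,-0.004,0.008,1.796,0.2,29.2,-32.2,1.4,-0.004,0.008,1.796]'
python3 - <<'E'
from h import *
t=shot("top","t6")
g=cv2.cvtColor(t["img"],cv2.COLOR_BGR2GRAY); P,r=pose(); print(P,yaw(r))
m=np.array([.597,-.0517]); u=np.array([np.cos(-.158),np.sin(-.158)]);v=np.array([-u[1],u[0]])
for a in (-.085,-.08,-.076,-.072,-.068,-.064): print(a,[int(g[tuple(proj(t,(*(m+u*a+v*b),.056)).round().astype(int)[::-1])]) for b in np.arange(-.03,.031,.005)])
go((*(m-.185*u),.0307),-.158-np.pi)
E
```

```text
time_s: 52.3
position: [0.4148, -0.0214, 0.0706]
ee_rot: [-0.242, -3.13, -0.0]
force: [-0.4, 0.1, -1.9]
width: 0.4
grasp_force: 60.2
[ 0.41484395 -0.02129611  0.07082072] 2.9871632664631944
-0.085 [117, 120, 122, 132, 159, 159, 159, 158, 160, 160, 158, 61, 66]
-0.08 [118, 119, 119, 147, 159, 159, 159, 159, 159, 160, 154, 77, 80]
-0.076 [117, 118, 119, 119, 160, 159, 159, 159, 159, 160, 141, 119, 123]
-0.072 [120, 118, 123, 126, 160, 160, 159, 159, 160, 161, 115, 119, 124]
-0.068 [120, 122, 125, 115, 146, 153, 125, 145, 153, 110, 136, 120, 126]
-0.064 [124, 124, 131, 133, 129, 122, 118, 121, 126, 123, 129, 129, 126]
shift [ 0.0003 -0.0014  0.0401] rot [-0.     -0.0018  0.0036] yaw 2.987
```

Scaled: -0.097 m is -97, -0.08 m is -80, -0.002 rad is -0.008.

```bash
python3 shift.py '[0.2,0,-2,20,0,-0.008,0,0.2,0,-2,36,0,-0.008,0,0.2,-20,-2,38.5,0,-0.008,0,0.2,-40,-2,38.5,0,-0.008,0,0.2,-60,-2,38.5,0,-0.008,0,0.2,-80,-2,38.5,0,-0.008,0,0.2,-97,-2,38.5,0,-0.008,0,0.2,-97,-2,38.5,0,-0.008,0,0.2,-97,-2,38.5,0,-0.008,0]'; for i in 1; do python3 shift.py '[0.2,0,0,1,0,0,0,0.2,0,0,1,0,0,0]'; python3 shift.py '[0.2,0,0,1,0,0,0,0.2,0,0,1,0,0,0]';  python3 shift.py '[0.2,0,0,1,0,0,0,0.2,0,0,1,0,0,0]'; done |grep -E "posi|force:"
```

```text
time_s: 53.48
position: [0.5099, -0.0385, 0.0322]
ee_rot: [-0.246, -3.132, 0.0]
force: [-0.1, 0.6, -0.8]
width: 0.401
grasp_force: 60.2
position: [0.5103, -0.0387, 0.0318]
force: [-0.1, -0.1, -3.3]
grasp_force: 60.2
position: [0.5105, -0.0388, 0.0307]
force: [-0.3, -0.3, -2.0]
grasp_force: 60.2
position: [0.5106, -0.0388, 0.0297]
force: [-0.2, -0.5, -1.7]
grasp_force: 60.3
```

```bash
for i in 1; do python3 shift.py '[0.2,0,0,1,0,0,0,0.2,0,0,1,0,0,0]'; python3 shift.py '[0.2,0,0,0.7,0,0,0,0.2,0,0,0.7,0,0,0]'; done |grep -E "posi|force:"
```

```text
position: [0.5107, -0.0388, 0.0291]
force: [-2.7, -0.3, 3.5]
grasp_force: 60.7
position: [0.5107, -0.0388, 0.029]
force: [-5.7, 0.3, 10.0]
grasp_force: 61.5
```

The manual's scale: shifts go in mm and turns go in units of 0.25 rad. Converting my numbers, -0.27 m is -270, -0.23 m is -230, -0.4 rad is -1.6.

```bash
python3 shift.py '[0.2,0,0,-1.5,0,0,0,0.9,0,0,-1.5,0,0,0,0.9,0,0,-1.5,0,0,0,0.9,0,0,-4,0,0,0,0.9,5,0,-20,0,0,0,0.9,20,0,-70,0,0,0,0.9,20,0,-130,0,0,0,0.9,20,0,-180,0,0,-0.4,0.9,20,0,-230,0,0,-1,0.9,20,0,-270,0,0,-1.6]';python3 shift.py '[0.9,0,20,0,0,0,-0.72,0.9,0,40,0,0,0,-1.44,0.9,0,60,0,0,0,-2.16,0.9,0,60,0,0,0,-2.88,0.9,0,60,0,0,0,-3.6,0.9,0,60,0,0,0,-4.32,0.9,0,60,0,0,0,-5.04,0.9,0,60,0,0,0,-5.76,0.9,0,60,0,0,0,-6.48,0.9,0,60,0,0,0,-6.48]'; python3 shift.py '[0.9,0,0,0,0,0,-0.72,0.9,0,0,0,0,0,-1.44,0.9,0,0,0,0,0,-2.16,0.9,0,0,0,0,0,-2.88,0.9,0,0,0,0,0,-3.4,0.9,0,0,0,0,0,-3.4]'
python3 - <<'E'
from h import *
c=shot("wrist","w13"); print(env.observe()["joint_pos"])
for z in (.085,.088,.091): print("R",headfit(c,(.597,-.0517,z),zfix=z))
try: print("M",headfit(c,(.6608,.085,.083),zfix=.083))
except Exception as e: print(e)
m=np.array([.597,-.0517]); u=np.array([np.cos(-.158),np.sin(-.158)]);v=np.array([-u[1],u[0]])
g=cv2.cvtColor(c["img"],cv2.COLOR_BGR2GRAY)
for a in (-.105,-.1,-.095,-.07,-.04): print(a,[int(g[tuple(proj(c,(*(m+u*a+v*b),.012)).round().astype(int)[::-1])]) for b in np.arange(-.024,.0245,.004)])
go((.5538,.378,.25),-.038)
E
```

```text
time_s: 55.98
position: [0.49, -0.0355, 0.3016]
ee_rot: [-0.388, 3.114, -0.001]
force: [0.5, 0.7, 0.9]
width: 0.898
grasp_force: 0.0
time_s: 57.22
position: [0.4757, 0.0226, 0.2991]
ee_rot: [-2.519, 1.876, -0.003]
force: [-0.5, -0.2, 0.7]
width: 0.901
grasp_force: 0.0
time_s: 57.98
position: [0.4759, 0.0226, 0.2986]
ee_rot: [-3.068, 0.676, -0.003]
force: [0.5, 0.4, -0.4]
width: 0.902
grasp_force: 0.0
[ 4.76446813e-02 -6.97973473e-02  1.00903601e-01  1.73979226e+00
 -2.73168414e-04 -2.65929992e+00]
R (array([ 0.59755572, -0.05245955,  0.085     ,  0.67104441]), np.float64(0.6676466732168359))
R (array([ 0.59730256, -0.05166653,  0.088     ,  0.68913753]), np.float64(0.6698709012578338))
R (array([ 0.5967138 , -0.05139242,  0.091     ,  0.66639267]), np.float64(0.6631945420609934))
M (array([0.66091065, 0.08541184, 0.083     , 1.25920835]), np.float64(0.850880785290326))
-0.105 [187, 190, 190, 187, 188, 189, 190, 191, 192, 190, 188, 189, 185]
-0.1 [194, 202, 199, 215, 210, 206, 211, 201, 220, 216, 179, 180, 188]
-0.095 [196, 214, 232, 232, 232, 232, 231, 231, 232, 230, 193, 178, 191]
-0.07 [198, 213, 233, 232, 232, 232, 231, 233, 233, 232, 186, 182, 197]
-0.04 [199, 213, 232, 232, 233, 232, 233, 233, 233, 233, 196, 172, 196]
shift [-0.0791 -0.3551  0.0485] rot [-2.000e-04 -1.700e-03 -3.966e-01] yaw -0.435
```

Scaled: -0.02 m is -20, -0.3551 m is -355.1, -0.397 rad is -1.588.

```bash
python3 shift.py '[0.8,-10,-50,10,0,0,0,0.8,-20,-110,30,0,0,-0.28,0.8,-40,-170,48.5,0,0,-0.56,0.8,-55,-230,48.5,0,0,-0.84,0.8,-70,-290,48.5,0,-0.008,-1.12,0.8,-79.1,-340,48.5,0,-0.008,-1.4,0.8,-79.1,-355.1,48.5,0,-0.008,-1.588,0.8,-79.1,-355.1,48.5,0,-0.008,-1.588,0.8,-79.1,-355.1,90,0,-0.008,-1.588,0.8,-79.1,-355.1,120,0,-0.008,-1.588]'
python3 - <<'E'
from h import *
go((.5538,.378,.111),-.038)
E
```

```text
time_s: 59.28
position: [0.5518, 0.3772, 0.1771]
ee_rot: [-3.141, 0.058, 0.001]
force: [0.0, -0.5, 0.2]
width: 0.8
grasp_force: 0.0
shift [ 0.002  -0.0009  0.0661] rot [-0.      0.0008  0.0009] yaw -0.037
```

```bash
python3 shift.py '[0.8,2,-1,30,0,0,0,0.8,2,-1,60,0,0,0,0.8,2,-1,66,0,0,0,0.8,2,-1,66,0,0,0,0.1,2,-1,66,0,0,0,0.1,2,-1,66,0,0,0,0.1,2,-1,66,0,0,0,0.1,2,-1,66,0,0,0,0.1,2,-1,66,0,0,0,0.1,2,-1,66,0,0,0]'
python3 shift.py '[0.1,0,0,-20,0,0,0,0.1,0,0,-60,0,0,0,0.1,0,0,-110,0,0,0,0.1,0,0,-119,0,0,0,0.1,0,0,-119,0,0,0]'
python3 - <<'E'
from h import *
go((.597,-.0518,.225),-.896)
E
```

```text
time_s: 60.52
position: [0.5544, 0.3796, 0.1131]
ee_rot: [-3.14, 0.05, -0.001]
force: [0.2, -0.5, 6.9]
width: 0.277
grasp_force: 59.6
time_s: 61.15
position: [0.5542, 0.3795, 0.2308]
ee_rot: [-3.141, 0.05, 0.001]
force: [-0.6, -0.6, -0.8]
width: 0.276
grasp_force: 59.0
shift [0.0565 0.4297 0.0056] rot [-2.000e-04  6.000e-04  8.641e-01] yaw -0.032
```

Scaled: 0.4297 m is 429.7, 0.395 m is 395, 0.864 rad is 3.456.

```bash
python3 shift.py '[0.1,10,50,0,0,0,0.4,0.1,20,110,0,0,0,0.88,0.1,30,165,0,0,0,1.36,0.1,35,225,0,0,0,1.84,0.1,40,280,0,0,0,2.32,0.1,50,340,3,0,0,2.8,0.1,55,395,5.5,0,0,3.2,0.1,56.5,429.7,5.5,0,0,3.456,0.1,56.5,429.7,5.5,0,0,3.456,0.1,56.5,429.7,5.5,0,0,3.456]'
python3 - <<'E'
from h import *
c=shot("wrist","w14"); go((.597,-.0518,.2),-.896)
im=c["img"]; cv2.imwrite("pics/w14c.png",cv2.resize(im[150:300,190:370],None,fx=4,fy=4,interpolation=cv2.INTER_CUBIC))
E
```

```text
time_s: 62.4
position: [0.5964, -0.0516, 0.2239]
ee_rot: [2.831, -1.36, -0.005]
force: [0.4, -0.1, -1.5]
width: 0.274
grasp_force: 59.2
shift [0.0009 0.     0.0242] rot [0.0016 0.002  0.0013] yaw -0.895
```

View pics/w14c.png

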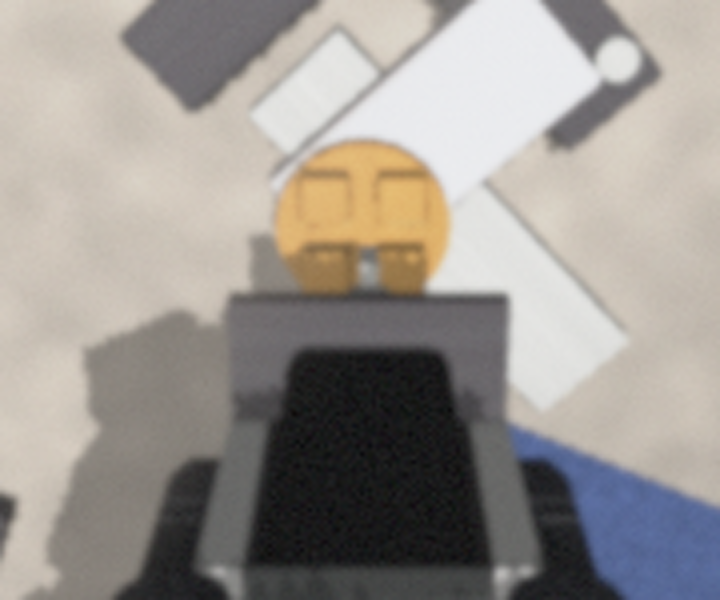

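Scaled: -0.0007 m is -0.7, 0.024 m is 24, 0.002 rad is 0.008.

```bash
python3 shift.py '[0.1,1,-0.7,10,0.004,0.008,0,0.1,1,-0.7,18,0.004,0.008,0,0.1,1,-0.7,24,0.004,0.008,0,0.1,1,-0.7,24,0.004,0.008,0,0.1,1,-0.7,24,0.004,0.008,0]'; for i in 1 ; do python3 shift.py '[0.1,0,0,1,0,0,0,0.1,0,0,1,0,0,0]'; python3 shift.py '[0.1,0,0,1,0,0,0,0.1,0,0,1,0,0,0]'; python3 shift.py '[0.1,0,0,1,0,0,0,0.1,0,0,1,0,0,0]';python3 shift.py '[0.1,0,0,1,0,0,0,0.1,0,0,1,0,0,0]'; python3 shift.py '[0.1,0,0,1,0,0,0,0.1,0,0,1,0,0,0]'; done | grep -E "posit|force:"
```

```text
time_s: 63.08
position: [0.5981, -0.0522, 0.2016]
ee_rot: [-2.832, 1.361, -0.003]
force: [-0.1, -0.0, -0.9]
width: 0.275
grasp_force: 59.2
position: [0.5981, -0.0523, 0.2005]
force: [0.2, 0.3, -0.3]
grasp_force: 59.2
position: [0.598, -0.0523, 0.1993]
force: [-0.4, -0.4, -0.5]
grasp_force: 59.2
position: [0.598, -0.0523, 0.1982]
force: [0.7, -0.6, -0.3]
grasp_force: 59.2
position: [0.598, -0.0522, 0.1973]
force: [-0.5, -0.4, -0.9]
grasp_force: 59.2
position: [0.598, -0.0523, 0.1962]
force: [-0.0, 0.5, -1.9]
grasp_force: 59.2
```

```bash
for i in 1 ; do python3 shift.py '[0.1,0,0,1,0,0,0,0.1,0,0,1,0,0,0]'; python3 shift.py '[0.1,0,0,1,0,0,0,0.1,0,0,1,0,0,0]'; python3 shift.py '[0.1,0,0,0.7,0,0,0,0.1,0,0,0.7,0,0,0]';python3 shift.py '[0.1,0,0,0.7,0,0,0,0.1,0,0,0.7,0,0,0]'; done | grep -E "posit|force:"
```

```text
position: [0.598, -0.0522, 0.1953]
force: [0.1, -0.6, -1.5]
grasp_force: 59.2
position: [0.598, -0.0523, 0.1943]
force: [-0.3, -0.6, -1.1]
grasp_force: 59.2
position: [0.598, -0.0523, 0.1936]
force: [0.6, -0.5, -1.7]
grasp_force: 59.2
position: [0.598, -0.0522, 0.1929]
force: [-0.4, 0.0, -1.4]
grasp_force: 59.2
```

```bash
for i in 1 ; do python3 shift.py '[0.1,0,0,0.7,0,0,0,0.1,0,0,0.7,0,0,0]'; python3 shift.py '[0.1,0,0,0.7,0,0,0,0.1,0,0,0.7,0,0,0]'; done | grep -E "posit|force:"
```

```text
position: [0.5981, -0.0523, 0.1928]
force: [-0.2, 0.2, 3.6]
grasp_force: 59.8
position: [0.5982, -0.0523, 0.1925]
force: [-1.0, -0.4, 6.8]
grasp_force: 60.4
```

Scaled: -0.002 m is -2, -0.0016 m is -1.6, 1.7 rad is 6.8.

```bash
python3 shift.py '[0.1,0,0,-2,0,0,0.4,0.1,0,0,-2,0,0,1.12,0.1,0,0,-1.6,0,0,1.84,0.1,0,0,-1.3,0,0,2.56,0.1,0,0,-1,0,0,3.28,0.1,0,0,-0.6,0,0,4,0.1,0,0,-0.3,0,0,4.72,0.1,0,0,0,0,0,5.44,0.1,0,0,0.4,0,0,6.16,0.1,0,0,0.6,0,0,6.8]'; python3 shift.py '[0.1,0,0,0.2,0,0,0.72,0.1,0,0,0.5,0,0,1.44,0.1,0,0,0.8,0,0,2.16,0.1,0,0,1,0,0,2.88,0.1,0,0,1.3,0,0,3.6,0.1,0,0,1.6,0,0,4.32,0.1,0,0,1.9,0,0,5.04,0.1,0,0,2.2,0,0,5.8,0.1,0,0,2.2,0,0,5.8,0.1,0,0,2.2,0,0,5.8]'
python3 - <<'E'
from h import *
print(yaw(pose()[1]),env.observe()["torque"])
E
for i in 1 ; do python3 shift.py '[0.1,0,0,0,0,0,-0.24,0.1,0,0,0,0,0,-0.24]'; python3 shift.py '[0.1,0,0,0.5,0,0,0,0.1,0,0,0.5,0,0,0]'; python3 shift.py '[0.1,0,0,0.5,0,0,0,0.1,0,0,0.5,0,0,0]'; python3 shift.py '[0.1,0,0,0.5,0,0,0,0.1,0,0,0.5,0,0,0]';  done | grep -E "posit|force:"
```

```text
time_s: 67.08
position: [0.5975, -0.052, 0.1908]
ee_rot: [0.838, -3.027, 0.0]
force: [-3.1, 0.7, 0.8]
width: 0.271
grasp_force: 59.6
time_s: 68.32
position: [0.5981, -0.0521, 0.1884]
ee_rot: [1.366, 2.828, -0.0]
force: [0.3, 1.3, -1.2]
width: 0.275
grasp_force: 59.2
2.2415285417774786 [ 0.49659396 -0.00330985  0.02175569]
position: [0.5981, -0.0525, 0.1886]
force: [0.2, -0.3, -1.5]
grasp_force: 59.3
position: [0.5981, -0.0524, 0.1882]
force: [-0.1, -0.2, -1.4]
grasp_force: 59.3
position: [0.5981, -0.0523, 0.188]
force: [-0.1, 0.2, 1.3]
grasp_force: 59.6
position: [0.5982, -0.0523, 0.1879]
force: [-0.6, 0.3, 4.8]
grasp_force: 60.1
```

Scaled: -0.05 m is -50, -0.03 m is -30.

```bash
python3 shift.py '[0.1,0,0,-2,0,0,0,0.1,0,0,-12,0,0,0,0.1,0,0,-30,0,0,0,0.1,0,0,-50,0,0,0,0.1,0,0,-50,0,0,0]'
python3 - <<'E'
from h import *
go((.5536,.3783,.2),3.10)
E
```

```text
time_s: 69.95
position: [0.5985, -0.0523, 0.2389]
ee_rot: [1.286, 2.862, 0.001]
force: [0.9, 1.1, -0.6]
width: 0.274
grasp_force: 59.3
shift [0.3519 0.2523 0.0384] rot [ 8.000e-04  4.000e-03 -8.027e-01] yaw 2.297
```

```bash
python3 shift.py '[0.1,40,30,0,0,0,-0.4,0.1,90,65,0,0,0,-0.8,0.1,140,100,0,0,0,-1.2,0.1,190,135,0,0,0.004,-1.6,0.1,240,170,0,0,0.008,-2,0.1,290,207,0,0,0.016,-2.4,0.1,335,240,0,0,0.016,-2.8,0.1,351.9,252.3,20,0,0.016,-3.212,0.1,351.9,252.3,38,0,0.016,-3.212,0.1,351.9,252.3,38,0,0.016,-3.212]'
python3 - <<'E'
from h import *
go((.5536,.3783,.1135),3.10)
E
```

```text
time_s: 71.2
position: [0.552, 0.3782, 0.1962]
ee_rot: [-0.064, -3.135, 0.003]
force: [0.3, -0.5, -0.9]
width: 0.273
grasp_force: 59.3
shift [-0.0021  0.0003  0.0827] rot [-0.0018 -0.0057  0.0008] yaw 3.101
```

Scaled: 0.083 m is 83, 0.08 m is 80, -0.005 rad is -0.02.

```bash
python3 shift.py '[0.1,-2,0,30,0,-0.02,0,0.1,-2,0,60,0,-0.02,0,0.1,-2,0,80,0,-0.02,0,0.1,-2,0,83,0,-0.02,0,0.1,-2,0,83,0,-0.02,0,0.1,-2,0,83,0,-0.02,0,0.1,-2,0,83,0,-0.02,0]'; python3 shift.py '[0.6,0,0,0,0,0,0,0.8,0,0,0,0,0,0,0.8,0,0,0,0,0,0,0.8,0,0,-20,0,0,0,0.8,0,0,-60,0,0,0,0.8,0,0,-110,0,0,0,0.8,0,0,-150,0,0,0,0.8,0,0,-160,0,0,0]'
python3 - <<'E'
from h import *
t=shot("top","t7"); g=cv2.cvtColor(t["img"],cv2.COLOR_BGR2GRAY)
m=np.array([.597,-.0517]); u=np.array([np.cos(-.158),np.sin(-.158)]);v=np.array([-u[1],u[0]])
for a in (-.105,-.1,-.095,-.07,-.04): print(a,[int(g[tuple(proj(t,(*(m+u*a+v*b),.012)).round().astype(int)[::-1])]) for b in np.arange(-.024,.0245,.004)])
go((.503,-.0377,.20),-.158+np.pi)
E
```

```text
time_s: 72.08
position: [0.555, 0.3785, 0.1167]
ee_rot: [0.065, 3.137, 0.002]
force: [0.0, 0.8, -1.3]
width: 0.272
grasp_force: 61.7
time_s: 73.08
position: [0.5547, 0.3786, 0.2792]
ee_rot: [0.065, 3.134, 0.005]
force: [0.9, -0.3, -0.0]
width: 0.801
grasp_force: 0.0
-0.105 [117, 116, 111, 115, 116, 114, 115, 116, 118, 110, 108, 114, 116]
-0.1 [120, 123, 94, 95, 86, 85, 130, 109, 86, 86, 95, 71, 119]
-0.095 [120, 120, 158, 160, 159, 161, 159, 160, 160, 162, 86, 102, 116]
-0.07 [121, 131, 157, 158, 158, 159, 158, 159, 158, 159, 130, 82, 121]
-0.04 [122, 111, 155, 159, 159, 158, 158, 158, 159, 159, 152, 92, 120]
shift [ 0.0349 -0.4183  0.0772] rot [0.0034 0.0055 0.1167] yaw 3.1
```

Scaled: -0.4183 m is -418.3, -0.4 m is -400, 0.117 rad is 0.468.

```bash
python3 shift.py '[0.9,0,-50,0,0,0,0,0.9,5,-110,0,0,0,0.12,0.9,10,-170,0,0,0,0.24,0.9,15,-230,0,0,0.012,0.36,0.9,20,-290,0,0.008,0.02,0.468,0.9,30,-350,20,0.012,0.02,0.468,0.9,34.9,-400,60,0.012,0.02,0.468,0.9,34.9,-418.3,77,0.012,0.02,0.468,0.9,34.9,-418.3,77,0.012,0.02,0.468,0.9,34.9,-418.3,77,0.012,0.02,0.468]'
python3 - <<'E'
from h import *
go((.5105,-.0388,.0275),-.158+np.pi)
E
```

```text
time_s: 74.38
position: [0.5023, -0.0377, 0.1984]
ee_rot: [-0.248, -3.129, 0.003]
force: [0.4, -0.1, 1.1]
width: 0.902
grasp_force: 0.0
shift [-0.0087  0.0005  0.1709] rot [-0.0019 -0.0025 -0.0002] yaw 2.983
```

Scaled: 0.171 m is 171, 0.16 m is 160, -0.003 rad is -0.012.

```bash
python3 shift.py '[0.9,-8,0,50,0,-0.012,0,0.9,-8,0,110,0,-0.012,0,0.9,-8,0,160,0,-0.012,0,0.9,-8,0,171,0,-0.012,0,0.9,-8,0,171,0,-0.012,0,0.9,-8,0,171,0,-0.012,0,0.2,-8,0,171,0,-0.012,0,0.2,-8,0,171,0,-0.012,0,0.2,-8,0,171,0,-0.012,0,0.2,-8,0,171,0,-0.012,0]'; python3 shift.py '[0.2,0,0,0,0,0,0,0.2,0,0,0,0,0,0,0.2,10,0,0,0,0,0,0.2,30,0,0,0,0,0,0.2,50,0,0,0,0,0,0.2,70,0,0,0,0,0,0.2,90,0,-5,0,0,0,0.2,100,0,-30,0,0,0,0.2,100,0,-30,0,0,0,0.2,100,0,-30,0,0,0]'
python3 - <<'E'
from h import *
go((.4166,.0306,.035),.255-np.pi)
E
```

```text
time_s: 75.62
position: [0.5104, -0.0398, 0.0287]
ee_rot: [0.248, 3.129, -0.003]
force: [-1.6, 0.7, 6.6]
width: 0.4
grasp_force: 60.2
time_s: 76.88
position: [0.4108, -0.024, 0.0565]
ee_rot: [0.248, 3.132, -0.003]
force: [0.5, -0.2, -2.6]
width: 0.396
grasp_force: 60.1
shift [0.0029 0.0548 0.0214] rot [-2.200e-03 -2.000e-04 -4.134e-01] yaw 2.983
```

Scaled: 0.055 m is 55, 0.04 m is 40, -0.413 rad is -1.652.

```bash
python3 shift.py '[0.2,3,20,0,0,0,-0.6,0.2,3,40,0,-0.008,0,-1.2,0.2,3,55,0,-0.008,0,-1.652,0.2,3,55,10,-0.008,0,-1.652,0.2,3,55,21.4,-0.008,0,-1.652,0.2,3,55,22.5,-0.008,0,-1.652,0.2,3,55,22.5,-0.008,0,-1.652]'; for i in 1; do python3 shift.py '[0.2,0,0,1.5,0,0,0,0.2,0,0,1.5,0,0,0]';python3 shift.py '[0.2,0,0,1.5,0,0,0,0.2,0,0,1.5,0,0,0]';python3 shift.py '[0.2,0,0,1,0,0,0,0.2,0,0,1,0,0,0]'; done |grep -E "posi|force:"
```

```text
time_s: 77.75
position: [0.4165, 0.0304, 0.0345]
ee_rot: [0.397, -3.116, 0.0]
force: [-0.7, 0.2, -1.7]
width: 0.401
grasp_force: 60.2
position: [0.4169, 0.0307, 0.0334]
force: [0.0, -0.0, -2.2]
grasp_force: 60.2
position: [0.4167, 0.0308, 0.0317]
force: [1.3, -0.2, -2.0]
grasp_force: 60.2
position: [0.4167, 0.0308, 0.0307]
force: [0.1, 0.7, -2.4]
grasp_force: 60.2
```

```bash
for i in 1; do python3 shift.py '[0.2,0,0,1,0,0,0,0.2,0,0,1,0,0,0]';python3 shift.py '[0.2,0,0,0.7,0,0,0,0.2,0,0,0.7,0,0,0]'; done |grep -E "posi|force:"
```

```text
position: [0.4168, 0.0308, 0.0297]
force: [0.8, -0.1, -2.5]
grasp_force: 60.2
position: [0.4168, 0.0308, 0.0291]
force: [-0.4, 0.3, -1.2]
grasp_force: 60.3
```

Scaled: -0.26 m is -260, -0.2 m is -200.

```bash
python3 shift.py '[0.2,0,0,0.5,0,0,0,0.2,0,0,0.5,0,0,0,0.9,0,0,0.3,0,0,0,0.9,0,0,0,0,0,0,0.9,0,0,-2,0,0,0,0.9,0,0,-20,0,0,0,0.9,0,0,-80,0,0,0,0.9,0,0,-140,0,0,0,0.9,0,0,-200,0,0,0,0.9,0,0,-260,0,0,0]'
python3 - <<'E'
from h import *
P,r=pose();print(P); go((.36,.20,.36),.255-np.pi)
E
```

```text
time_s: 80.25
position: [0.4164, 0.0309, 0.2913]
ee_rot: [-0.399, 3.115, -0.001]
force: [1.1, 0.3, 0.0]
width: 0.899
grasp_force: 0.0
[0.41636638 0.03086484 0.29127828]
shift [ 0.0119  0.1778 -0.0688] rot [-0.0005  0.0011 -0.0003] yaw -2.887
```

Run:
```python
from h import *
go((.152,-.528,.256),2.4)
```

```text
shift [ 0.3967 -0.4742  0.0351] rot [1.000e-04 1.200e-03 9.963e-01] yaw -2.887
```

Scaled: -0.4742 m is -474.2, -0.43 m is -430, 0.996 rad is 3.984.

```bash
python3 shift.py '[0.9,40,-47,0,0,0,0.4,0.9,80,-95,0,0,0,0.8,0.9,120,-142,0,0,0,1.2,0.9,160,-190,0,0,0,1.6,0.9,200,-237,0,0,0,2,0.9,240,-285,0,0,0,2.4,0.9,280,-332,0,0,0,2.8,0.9,320,-380,10,0,0,3.2,0.9,360,-430,30,0,0,3.6,0.9,396.7,-474.2,35,0,0,3.984]';python3 shift.py '[0.9,0,0,0,0,0,0,0.9,0,0,0,0,0,0]'
python3 - <<'E'
from h import *
for n,old in (("top","top0"),("scene","scene0")):
    c=shot(n,n+"F"); a=cv2.imread(f"pics/{old}.png"); d=cv2.absdiff(cv2.GaussianBlur(a,(3,3),0),cv2.GaussianBlur(c["img"],(3,3),0)).max(2)
    m=cv2.dilate((d>25).astype(np.uint8),np.ones((3,3))); k,l,st,ce=cv2.connectedComponentsWithStats(m)
    for i in range(1,k):
        if st[i,4]>12: print(n,st[i].tolist(),atz(c,ce[i],.03)[:2].round(3))
    if n=="top":
        g=cv2.cvtColor(c["img"],cv2.COLOR_BGR2GRAY)
        mm=((g>145)&(cv2.cvtColor(c["img"],cv2.COLOR_BGR2HSV)[:,:,1]<40)).astype(np.uint8); u,v=proj(c,(.464,.043,.012)).astype(int)
        k,l,st,ce=cv2.connectedComponentsWithStats(mm); i=l[v,u]; q=cv2.minAreaRect(np.argwhere(l==i)[:,::-1].astype(np.float32)); print("block",st[i],np.round([atz(c,p,.012) for p in cv2.boxPoints(q)],3).tolist())
E
```

```text
time_s: 81.5
position: [0.1511, -0.5291, 0.2532]
ee_rot: [1.143, 2.926, 0.001]
force: [0.8, 0.2, 1.0]
width: 0.899
grasp_force: 0.0
time_s: 81.75
position: [0.1523, -0.5275, 0.254]
ee_rot: [1.138, 2.928, 0.001]
force: [0.4, 0.2, 0.3]
width: 0.897
grasp_force: 0.0
top [267, 184, 10, 14, 73] [0.666 0.098]
top [278, 188, 5, 3, 15] [0.671 0.075]
top [426, 199, 33, 35, 374] [ 0.61  -0.351]
top [223, 215, 4, 6, 18] [0.591 0.22 ]
top [398, 217, 40, 44, 707] [ 0.54  -0.286]
top [214, 218, 4, 5, 18] [0.583 0.243]
top [406, 224, 4, 4, 14] [ 0.583 -0.264]
top [276, 240, 28, 54, 915] [0.467 0.045]
top [449, 382, 26, 16, 255] [ 0.166 -0.396]
top [479, 394, 28, 26, 496] [ 0.131 -0.475]
top [535, 397, 25, 23, 449] [ 0.129 -0.617]
top [210, 404, 4, 7, 23] [0.106 0.233]
block [278 242  24  50 605] [[0.525, 0.078, 0.012], [0.534, 0.046, 0.012], [0.411, 0.012, 0.012], [0.402, 0.044, 0.012]]
scene [0, 27, 53, 54, 1419] [-0.314 -0.615]
scene [37, 40, 4, 5, 19] [-0.407 -0.587]
scene [57, 124, 26, 23, 379] [ 0.155 -0.476]
scene [87, 136, 23, 10, 164] [ 0.201 -0.399]
scene [257, 165, 39, 37, 716] [0.49  0.043]
scene [349, 173, 14, 16, 101] [0.533 0.248]
scene [357, 176, 9, 6, 38] [0.529 0.268]
scene [243, 194, 13, 7, 61] [ 0.525 -0.036]
scene [243, 202, 5, 3, 15] [ 0.542 -0.051]
scene [304, 203, 13, 19, 157] [0.614 0.1  ]
scene [241, 205, 13, 10, 79] [ 0.563 -0.051]
scene [319, 208, 4, 5, 20] [0.611 0.127]
scene [120, 215, 50, 35, 662] [ 0.575 -0.308]
```

Run:
```python
from h import *
r=[]
for n in("topF","sceneF"):
    c=load(n); h=cv2.cvtColor(c["img"],cv2.COLOR_BGR2HSV); m=((h[:,:,2]>165)&(h[:,:,1]<30)).astype(np.uint8)
    k,l,st,ce=cv2.connectedComponentsWithStats(m); p=proj(c,(.586,-.33,.024)); i=min((i for i in range(1,k) if st[i,4]>40),key=lambda i:np.hypot(*(ce[i]-p)))
    print(n,st[i],ce[i],p); r.append(ray(c,ce[i]))
print(tri(r));
```

```text
Traceback (most recent call last):
ValueError: min() iterable argument is empty
```

Run:
```python
from h import *
r=[]
for n in("topF","sceneF"):
    c=load(n); p=proj(c,(.586,-.33,.024)); x,y=p.astype(int); g=cv2.cvtColor(c["img"],cv2.COLOR_BGR2GRAY)
    t=(int(g[y,x])+70)/2; m=(g>t).astype(np.uint8); m[:]=m*(np.hypot(*(np.indices(g.shape)[::-1]-p[:,None,None]))<22)
    k,l,st,ce=cv2.connectedComponentsWithStats(m); i=l[y,x]; print(n,g[y,x],st[i],ce[i],p); r.append(ray(c,ce[i]))
print(tri(r))
```

```text
topF 156 [420 215  23  22 399] [430.64160401 225.56140351] [431.92421887 225.12575431]
sceneF 167 [124 229  25  19 373] [135.92225201 237.73458445] [133.59098475 238.16935092]
[ 0.58495479 -0.32569726  0.02333799]
```

The stack has settled: the glass of the top plate reads 23 mm up (24 expected), so the plates lie flat in the rack. I'm handing the job in.

```bash
python3 -c "
from plant import env
print(env.finish_job())"
```

```text
the job is handed in; nothing more can be done
None
```

I set all three stops in order, left to right, and handed the job in at about 82 s: by my measurements each tip is pressed back roughly 0.7–1.1 mm, the block lies flat on the mat, the driver is back in its stand and the plates are flat in the rack; the hand-in returned no verdict.

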